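Proof-pull a prop hook and throw the tell-tale

ROBOT

A 6-joint arm with a two-finger parallel gripper is mounted at the origin on the work surface. World frame = base frame: x ahead of the robot, y to its left, z up, the work surface at z = 0. Lengths are in m, angles in rad, forces in N, time in s.
With the tool pointing down it reaches from about 0.375 to 0.925 m from the base axis. Payload 5.7 kg.
Tool frame: the origin (TCP) lies on the centre line of the jaws, within the pads' length; the fingertips stand ctrl.tip_reach ahead of it and the grasp point (between the pads) lies 8 mm behind it (ctrl.tip_reach is the distance from the TCP to the fingertips, in m); y points along the fingers, x is the direction in which the jaws open and shut, and the axes are right-handed (so a half turn about y gives the same grasp; the last joint's range is limited). The gripper opens to 85 mm and grips with 20 to 120 N. Pads are 22 mm wide; open, the fingers measure 114 mm over their backs; the gripper's body (76 mm by 85 mm) begins 54 mm behind the grasp point. The pads swing forward as they close: fully open they stand 13 mm farther back than shut.
Start: joints at [0.988, 0.359, 1.51, -0, 1.272, -0.115], TCP at [0.271, 0.536, 0.242] pointing down, gripper open.
Joint ranges: [-2.97, 2.97], [-1.01, 2.36], [0.21, 2.38], [-0.96, 4.11], [0.2, 2.71], [-2.98, 2.98]. Speed limits (rad/s): [2.39, 2.39, 3.14, 3.14, 3.14, 3.14].

INTERFACE

Orientations are given as a rotation vector (axis times angle).
In Python, from station import sensors, read_camera, close_job, search_frame, regions_of, mark_of, ctrl gives the robot as it stands.
- The arm moves only by the tool drive_tool, never from a script. Its argument "motion" is a list of rows, each a list of 4 numbers: the shift along the tool's x, y, z in cm, then the turn about the tool's y in rad. In form: [[dx, dy, dz, yaw], ...]. A call has 1 to 8 rows; each row shifts and turns the commanded pose from where the row before left it, along the tool's axes as they then stand; what a row does not reach is not made up. A row lasts 1/10 s, in which the tool goes at most 50 mm and 8.59 degrees, less where a joint would pass 70% of its speed; a pose out of reach is approached as far as the arm can. A call with a gripper value outside its range is refused whole. "fingers" is the finger opening in cm, from 0 to 8.54, set as the call begins (left out, the last holds). The fingers move at their own pace and stop on an object; the grip force is fixed at half the most. Time passes only in rows, so rows that do not move let the fingers close. It gives the time, the measured TCP pose, the force and the opening at its end, in the units of the state.
- sensors.get_state(): the state, without advancing time (a new reading comes with each control period).
- read_camera(name): name is "scene" or "top" or "wrist"; returns a dict with "image" (384x512x3 uint8, blue, green, red), "z_map" (384x512 float32, m along the optical axis (not along the pixel's ray), 0 where there is no reading), "fx", "fy", "cx", "cy" (pixels), "k1" (the pictures are not rectified: a ray, as slopes to the right and down, at radius r is drawn at 1 + k1 r^2 times it, then the intrinsics apply), "origin" and "rotation" of the camera in the world. Camera axes: x right, y down, z forward; pixel columns grow to the right and rows downward; lengths in m; the calibration is good to about 2 mm. A picture is of the moment at which its call begins.
- close_job(): hands the job in, once; it reports no verdict.
Trained networks look in the newest picture that a camera, given by its name, has taken for a name from the list of things; names that differ only in an ending like _2 or _b are one class to them, and where a whole thing is asked for, a point or a joint stands for the part that bears it (a point fixed in the world has none). Each returns a list of dicts, best first, with "conf" (0 to 1); they miss things now and then, are a little off and sometimes report something else, mostly with a low value. They report only what shows in the picture. A call takes as long as a camera call. They do not tell look-alikes from the thing itself.
- search_frame(camera, query): "xy" ([column, row] in pixels, amid what is visible of it).
- regions_of(camera, query): "pixels" (384x512 bool, what is visible of it) and "xy" ([column, row] in pixels, amid what is visible of it).
- mark_of(camera, query): "xy" ([column, row] in pixels: a listed point, or the origin of a listed thing).
The state is a dict: "t": time; "q": joint angles; "qd": joint speeds; "joint_efforts": joint torques, N m; "tcp_pos": TCP position; "ee_rot": TCP orientation; "force": force on the tool from outside, world axes, zero at the start; "moment": the same for the moment, N m; "width": finger opening in m.
Only numpy, scipy, OpenCV 4.12 (cv2) and the standard library are available. Lean on these libraries where they do the work, as an engineer would, in place of code of your own. Each camera call takes 0.05 s, during which the arm holds its last target.

TASK

Proof-test the hook on the pull tester: take the orange grip of the spring gauge, pull it out until its black pointer stands level with the red mark, and hold it there for two seconds without overrunning the mark. Ease it fully home by hand, not letting it snap back, let go, and only then throw the tell-tale lever all the way over from its yellow side to its green side. Do not knock the lamp bar above the gauge, and leave the other props where they are.

Things in the scene. Friction and masses are not known exactly. Their poses are not given: they have to be found in the camera images.
- tester: pull tester fixed across the desk: dark plank 340 x 120 x 18 mm, aluminium spring tube (34 mm thick, axis 70 mm up) hooked to the brass hook on a 128 mm post. Origin on the desk under the tube's mouth; x points along the tube from grip to hook, z up. The grip comes out along -x, to the robot's left. White ruler, top 26 mm up, x -155 to -20, y 19 to 72 mm, a black line each 10 mm
- gauge_grip (a point): centre of the orange grip on the gauge's rod: upright block 24 mm long (tester x), 18 mm wide (tester y), 44 mm high, spanning 56 to 100 mm above the desk, centre 78 mm. At home it is at x = -30 mm, y = 0 in the tester's frame. The rod (10 mm) leaves its far face 70 mm up; a stem under it carries the pointer. Pinch it across its 18 mm width; its sides are free
- gauge_index (a point): tip of the black pointer, a bar 5 mm wide along the pull direction, 28 to 32 mm above the desk, that sticks out to +y from under the grip over the ruler; the tip is at y = +45 mm in the tester's frame, and the pointer is level in x with the grip's centre and moves with it
- gauge (a joint): how far the grip is pulled out along the tester's -x, in m: 0 = fully home, stop at 0.11. A spring pulls it home with about 3.3 N at 0 and 1.3 N more for each 10 mm (12.4 N at 70 mm), plus 0.6 N friction; let go, it snaps back
- marker: red set mark fixed on the ruler: a tab 5 mm wide along the pull, top 40 mm above the desk, wider at the end away from the rod. Origin at the tab's inner end, on its centre line, 47 mm to +y of the rod, 26 mm up; axes as the tester's. The pointer is level with it when both have the same x in the tester's frame. It stands 45 to 80 mm out from the pointer's home place
- lamp: white lamp bar across the gauge: tester x -50 to -20 mm, 230 mm wide, underside 183 and top 208 mm above the desk, on thin posts (14 mm) at tester x = -35, y = +-100 mm. Origin and axes as the tester's. It hangs right above the grip at home, so a hand pointing straight down strikes it: lean the hand back some 35 degrees towards tester -x, fingers pointing under the bar
- telltale_base: grey block 90 x 50 x 25 mm fixed to the desk to the left or right of the gauge, turned a little, carrying the tell-tale lever; yellow patch on its near (-x) end, green on its far (+x) end. Origin under its centre. The lever swings in this frame's x-z plane about an axis 22 mm above the origin
- telltale (a joint): angle of the tell-tale lever in rad: 0 = leaning 0.5 rad from upright to the yellow (-x) side, 1.0 = leaning 0.5 rad to the green (+x) side. It stays where it is left; a push of 1 to 2 N on the knob moves it
- telltale_tip (a point): centre of the lever's black ball knob, 26 mm across, 80 mm from the pivot on a steel rod 10 mm thick; about 92 mm above the desk at either end of its swing, 102 mm when upright
- mug: blue enamel mug, 76 mm across, 80 mm high, handle at its +y; origin under its centre. A bystander
- inkwell: white ceramic inkwell, 62 mm across, 48 mm high; origin under its centre. A bystander
- magnifier: brass magnifying glass lying flat, lens ring 80 mm across and 9 mm high, handle to its -x reaching 145 mm from the lens centre; origin under the lens centre. A bystander
- whistle: tin whistle lying on the desk along its x, 13 mm high, green mouthpiece at its -x end (x = -122 to +140 mm in all); origin on its underside. A bystander
Things that resemble listed ones, but are neither listed nor needed, are in the scene too. Of the things that look like the telltale_base, the smaller one is meant.

How it is judged:
On the way, in this order (a step that is already met when the one before it is completed fails the run):
1. the pointer stands level with the red mark, within 4 mm, for 1.5 s (x of gauge_index in the frame of marker between -0.004 and 0.004 m), for 1.5 s.
2. the gauge is home again, within 4 mm, and let go (value of joint gauge below 0.004 m and contact force between tester and the fingers below 0.3 N), for 0.2 s.
3. the tell-tale lever is over on its green side (value of joint telltale above 0.85 rad), for 0.2 s.
At the end, for the whole second after the job is handed in: The gauge is home within 4 mm, the tell-tale lever rests on its green side (0.85 rad or more of its 1.0 rad swing), and the mug, inkwell, magnifying glass and whistle are within 20 mm of where they started (value of joint gauge below 0.004 m and value of joint telltale above 0.85 rad and velocity of joint telltale between -0.1 and 0.1 rad/s and distance of each of mug, inkwell, magnifier, whistle from where it was at the start of the episode below 0.02 m); the robot touches nothing.
It fails at once if the pointer is pulled more than 10 mm past the red mark (x of gauge_index in the frame of marker below -0.01 m).
It fails at once if the gauge snaps back (faster than 0.35 m/s) (velocity of joint gauge below -0.35 m/s).
It fails at once if the lamp bar is knocked (more than 5 N) (contact force between lamp and anything else above 5 N).
It fails at once if the mug, inkwell, magnifying glass or tin whistle is moved more than 20 mm (distance of any of mug, inkwell, magnifier, whistle from where it was at the start of the episode above 0.02 m).
It also fails if it takes over 54 s, if anything falls off the work surface, if the arm or the gripper's body presses on something with over 40 N, if the wrist force passes 120 N, or if a joint passes its speed limit or range.

## Working session

There is one attempt and no reset: what is moved stays moved. The work goes in short steps, Python scripts to look and compute and a tool call to move; the robot and the scene stay as the last step left them, time stands still between calls to the robot, and variables do not carry over. Pictures are saved under pics/ and viewed, and the job is handed in when it is done.

Besides the shell and the picture viewer there is one more tool, called after "Request:" in YAML: its name, and indented under it one key for each argument. drive_tool: Moves the arm, as the interface text tells. Its arguments: {"type":"object","properties":{"motion":{"type":"array"},"fingers":{"type":"number"}},"required":["motion"]}

```bash
ls; mkdir -p pics; python3 - <<'E'
from station import *
import cv2,numpy as np
s=sensors.get_state();print(s)
print(ctrl, [ (a,getattr(ctrl,a)) for a in dir(ctrl) if a[0]!='_'])
for c in ['scene','top','wrist']:
    r=read_camera(c);cv2.imwrite(f'pics/{c}0.png',r['image'])
    print(c,{k:r[k] for k in r if k not in('image','z_map')})
    np.savez(f'/tmp/{c}0.npz',**r)
E
```

```text
pics
{'t': 0.0, 'q': array([ 9.87869926e-01,  3.59516406e-01,  1.51145908e+00, -3.26033840e-05,
        1.27246914e+00, -1.15141095e-01]), 'qd': array([-0.00030265, -0.00054895, -0.00148589,  0.0001413 ,  0.00021298,
        0.00027432]), 'joint_efforts': array([-3.59945334e-03, -5.27595091e+01, -2.78617716e+01, -4.72650336e-04,
        1.31056338e-02, -7.39539382e-05]), 'tcp_pos': array([0.27021682, 0.53496285, 0.24143662]), 'ee_rot': array([-1.39572805, -0.85685886,  0.85958642]), 'force': array([-0.01893864, -0.62339368, -0.37528051]), 'moment': array([ 0.0270606 , -0.04842313, -0.03427866]), 'width': 0.08560735315934456}
<Robot object at 0x7f8e92e0ba10> [('PlanningError', <class 'station.PlanningError'>), ('tip_reach', 0.011)]
scene {'fx': 435.6667814702222, 'fy': 435.6667814702222, 'cx': 255.0757824675603, 'cy': 191.22817549304287, 'k1': -0.12417759422894799, 'origin': array([ 1.1932106 , -0.49547602,  0.93843819]), 'rotation': array([-2.18301496, -1.1056951 ,  0.42218706])}
top {'fx': 387.50358218000787, 'fy': 387.50358218000787, 'cx': 260.5335685662139, 'cy': 192.586617542185, 'k1': -0.02519699041372354, 'origin': array([ 0.34937474, -0.02674606,  1.13848852]), 'rotation': array([-2.15846625,  2.11386202, -0.22350379])}
wrist {'fx': 341.54968681324624, 'fy': 341.54968681324624, 'cx': 254.0305269837511, 'cy': 190.97057505652816, 'k1': -0.08160458655910156, 'origin': array([0.19524725, 0.57334049, 0.37429977]), 'rotation': array([2.4250152 , 1.49240995, 0.24866751])}
```

View pics/scene0.png

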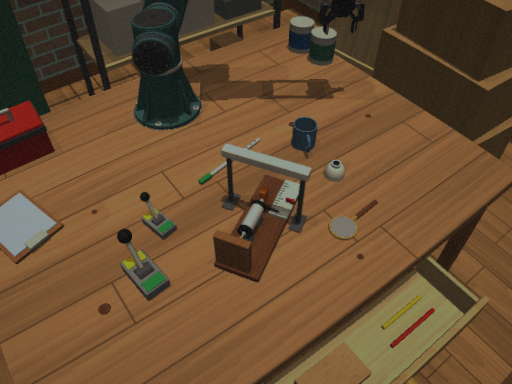

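View pics/top0.png

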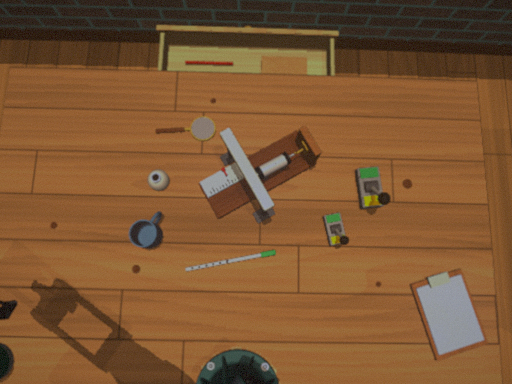

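```bash
cat > h.py <<'E'
from station import *
import cv2,numpy as np
from scipy.spatial.transform import Rotation as R
def unproj(r,u,v,z=None,plane=None):
    K=np.array([[r['fx'],0,r['cx']],[0,r['fy'],r['cy']],[0,0,1.]])
    p=cv2.undistortPoints(np.array([[[u,v]]],float),K,np.array([float(r['k1']),0,0,0,0]))[0,0]
    Rm=R.from_rotvec(r['rotation']).as_matrix();d=Rm@np.array([p[0],p[1],1.])
    o=np.array(r['origin'])
    if plane is not None: z=(plane-o[2])/d[2]
    return o+z*d
def proj(r,P):
    P=np.atleast_2d(np.asarray(P,float));Rm=R.from_rotvec(r['rotation']).as_matrix()
    c=(P-r['origin'])@Rm
    s=c[:,:2]/c[:,2:];k=1+r['k1']*(s**2).sum(1,keepdims=True)
    return s*k*[r['fx'],r['fy']]+[r['cx'],r['cy']]
E
python3 - <<'E'
from h import *
plane={'tester':0,'gauge_grip':.078,'gauge_index':.03,'marker':.026,'lamp':0,'telltale_base':0,'telltale_tip':.092,'mug':0,'inkwell':0,'magnifier':0,'whistle':0}
for c in ['top','scene']:
    r=read_camera(c)
    for q,h in plane.items():
        for d in mark_of(c,q)[:3]:
            print(c,q,round(d['conf'],2),np.round(d['xy'],1),np.round(unproj(r,*d['xy'],plane=h),4))
E
```

```text
top tester 0.89 [255.9 181.6] [ 0.5945 -0.0387  0.    ]
top gauge_index 0.22 [331.5 229.8] [ 0.4516 -0.2587  0.03  ]
top marker 0.47 [224.8 177.1] [0.6002 0.0531 0.026 ]
top telltale_base 0.85 [366.8 188.1] [ 0.5826 -0.3744  0.    ]
top telltale_base 0.71 [337.5 229. ] [ 0.4571 -0.2829  0.    ]
top telltale_tip 0.63 [387.  193.4] [ 0.5501 -0.4026  0.092 ]
top telltale_tip 0.56 [345.1 241.4] [ 0.4152 -0.2823  0.092 ]
top mug 0.68 [150.6 232.9] [0.4342 0.2653 0.    ]
top inkwell 0.82 [158.1 181.1] [0.589  0.2537 0.    ]
top magnifier 0.68 [203.6 129.5] [0.7543 0.1254 0.    ]
top whistle 0.85 [233.6 258.1] [0.3665 0.0212 0.    ]
scene tester 0.59 [258.4 222. ] [ 0.6047 -0.0451 -0.    ]
scene gauge_grip 0.57 [261.8 194.9] [ 0.5856 -0.0206  0.078 ]
scene gauge_index 0.47 [280.6 211.9] [0.6311 0.0098 0.03  ]
scene marker 0.37 [285.9 203.6] [0.614  0.0425 0.026 ]
scene telltale_base 0.71 [144.  278.4] [ 0.5808 -0.3822 -0.    ]
scene telltale_base 0.68 [159.7 226.4] [ 0.4586 -0.2719 -0.    ]
scene telltale_base 0.31 [286.4 201.1] [0.5911 0.0649 0.    ]
scene telltale_tip 0.42 [144.1 195.4] [ 0.415  -0.2787  0.092 ]
scene mug 0.91 [301.5 145.1] [0.4335 0.2565 0.    ]
scene mug 0.19 [335.1 174. ] [0.594  0.2538 0.    ]
scene inkwell 0.54 [332.3 171.2] [0.5801 0.2551 0.    ]
scene whistle 0.59 [229.4 160. ] [0.3542 0.0287 0.    ]
```

```bash
python3 - <<'E'
import cv2
a=cv2.imread('pics/top0.png')[115:230,185:335];cv2.imwrite('pics/topc.png',cv2.resize(a,None,fx=5,fy=5,interpolation=cv2.INTER_CUBIC))
a=cv2.imread('pics/scene0.png')[140:280,205:325];cv2.imwrite('pics/scenec.png',cv2.convertScaleAbs(cv2.resize(a,None,fx=4.2,fy=4.2,interpolation=cv2.INTER_CUBIC),alpha=1.8))
E
```

```text
(no output)
```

View pics/topc.png

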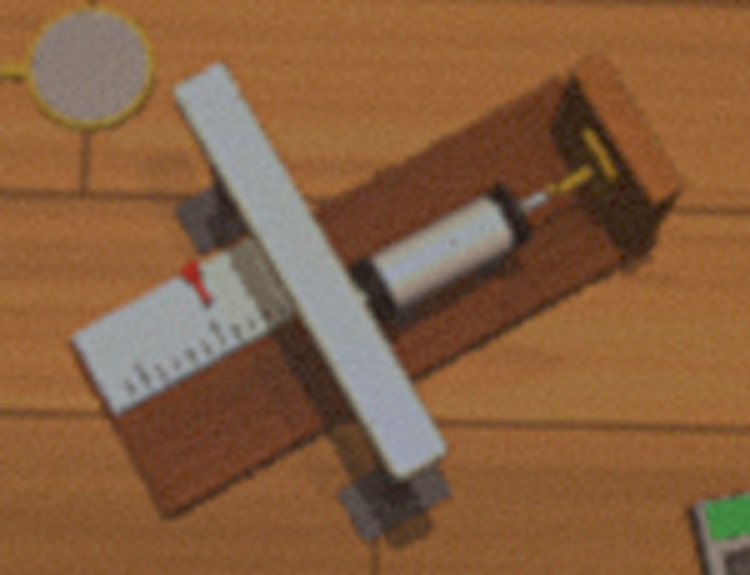

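View pics/scenec.png

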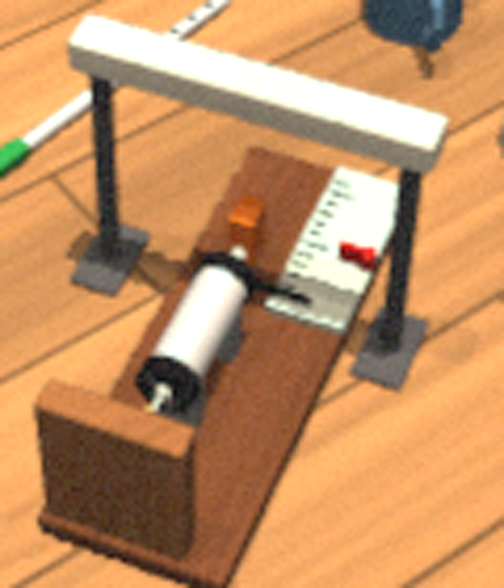

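```bash
cat > fit.py <<'E'
from h import *
from scipy.optimize import least_squares
T=dict(np.load('/tmp/top0.npz'));S=dict(np.load('/tmp/scene0.npz'))
top=[((75,340),(-155,72,26)),((118,413),(-155,19,26)),((175,90),(-50,115,208)),((222,63),(-20,115,208)),((445,450),(-20,-115,208)),((398,478),(-50,-115,208))]
sc=[((87,15),(-50,-115,208)),((70,42),(-20,-115,208)),((68,67),(-20,-115,183)),((447,122),(-50,115,208)),((438,143),(-20,115,208)),((437,168),(-20,115,183)),((345,330),(-20,72,26)),((265,305),(-20,19,26)),((338,165),(-155,19,26))]
tp=np.array([a for a,_ in top])/5+[185,115];sp=np.array([a for a,_ in sc])/4.2+[205,140]
tq=np.array([b for _,b in top])/1e3;sq=np.array([b for _,b in sc])/1e3
def W(p,q):
    c,s=np.cos(p[2]),np.sin(p[2]);return q@np.array([[c,s,0],[-s,c,0],[0,0,1]])+[p[0],p[1],0]
def ft(p):return (proj(T,W(p,tq))-tp).ravel()
def fs(p):return (proj(S,W(p,sq))-sp).ravel()
p0=[.6,-.03,-1.1]
if __name__=='__main__':
    for f in (ft,fs,lambda p:np.r_[ft(p),fs(p)]):
        o=least_squares(f,p0,loss='soft_l1');print(o.x,np.abs(f(o.x)).max());print(np.round(f(o.x),1))
    p=o.x
    def tf(r,u,v,z):
        P=unproj(r,u,v,plane=z);d=P[:2]-p[:2];c,s=np.cos(p[2]),np.sin(p[2]);return np.round(1e3*np.array([c*d[0]+s*d[1],-s*d[0]+c*d[1]]),1)
    for (u,v) in((210,305),(190,268)):print('mark top',tf(T,185+u/5,115+v/5,.04),tf(T,185+u/5,115+v/5,.026))
    for (u,v) in((342,247),(372,255),(345,258)):print('mark scene',tf(S,205+u/4.2,140+v/4.2,.04),tf(S,205+u/4.2,140+v/4.2,.026))
    for (u,v) in((305,300),(240,202),(250,198)):print('index/grip',tf(S,205+u/4.2,140+v/4.2,.03),tf(S,205+u/4.2,140+v/4.2,.1))
E
python3 fit.py
```

```text
[ 0.60054373 -0.04361701 -1.03077282] 1.5891152918143803
[-0.5 -0.6 -0.4  0.3 -0.9 -0.5  0.2 -0.7  1.6  0.4  0.3  0.9]
[ 0.60536853 -0.0415349  -1.02106741] 2.306624081995267
[-0.  -1.1 -1.  -0.2 -0.1  1.2  1.5 -2.3 -0.1  0.9 -0.9  2.3  0.2 -0.5
  0.8 -0.3 -0.  -0.1]
[ 0.60302937 -0.04198141 -1.026063  ] 2.600061223877276
[-1.  -1.2 -0.8 -0.3 -1.6 -1.3 -0.6 -1.5  1.1 -0.7 -0.1 -0.2 -0.5 -1.7
 -1.6 -0.7 -0.6  0.6  0.7 -2.6 -0.9  0.6 -1.7  2.  -0.5 -0.8  0.2 -0.7
 -0.4 -0.4]
mark top [-76.5  43.3] [-75.6  46.6]
mark top [-75.8  68.4] [-74.9  71.9]
mark scene [-71.8  52. ] [-83.7  48.6]
mark scene [-72.8  72.4] [-84.7  69.3]
mark scene [-63.5  57. ] [-75.3  53.7]
index/grip [-28.2  42.8] [27.4 60.3]
index/grip [-92.  -27.8] [-31.4  -4.9]
index/grip [-98.  -22.9] [-37.   -0.4]
```

```bash
python3 - <<'E'
from h import *
s=sensors.get_state();M=R.from_rotvec(s['ee_rot']).as_matrix();print(np.round(M,3),s['t'],s['tcp_pos'])
p=[.603,-.042,-1.026];c,si=np.cos(p[2]),np.sin(p[2])
print('tester ax',c,si)
Rt=np.array([[c,-si,0],[si,c,0],[0,0,1]]);print(np.round(Rt.T@M,3))
print('grip home',Rt@[-.03,0,.078]+[p[0],p[1],0])
E
```

```text
[[ 0.451 -0.    -0.893]
 [ 0.893 -0.     0.451]
 [-0.    -1.     0.   ]] 1.35 [0.27054603 0.53552832 0.24228494]
tester ax 0.5182439132369261 -0.8552328609173512
[[-0.53   0.    -0.848]
 [ 0.848 -0.    -0.53 ]
 [-0.    -1.     0.   ]]
grip home [ 0.58745268 -0.01634301  0.078     ]
```

View pics/wrist0.png

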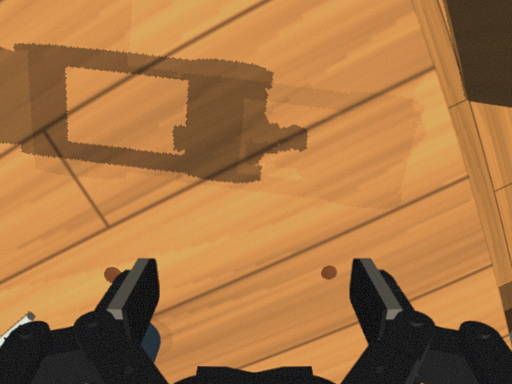

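Request:
drive_tool:
  motion:
    - [0,-2.7,0,0.14]
    - [0,-2.7,0,0.14]
    - [0,-2.7,0,0.14]
    - [0,-2.7,0,0.138]

```text
t: 1.75
tcp_pos: [0.2704, 0.5354, 0.3513]
ee_rot: [-1.529, -0.422, 0.423]
force: [0.8, 0.2, -0.5]
width: 0.0852
```

```bash
cat >> h.py <<'E'
P=np.array([.603,-.042,-1.026])
def Rt(p=P):
    c,s=np.cos(p[2]),np.sin(p[2]);return np.array([[c,-s,0],[s,c,0],[0,0,1]])
def toT(x,p=P): return (np.asarray(x)-[p[0],p[1],0])@Rt(p)
def toW(x,p=P): return np.asarray(x)@Rt(p).T+[p[0],p[1],0]
def st():
    s=sensors.get_state();M=R.from_rotvec(s['ee_rot']).as_matrix();return s,M
def rep():
    s,M=st();print('t',s['t'],'q',np.round(s['q'],3),'tcp',np.round(s['tcp_pos'],4),'T',np.round(toT(s['tcp_pos']),4))
    print('axes in tester (cols)\n',np.round(Rt().T@M,3),'F_T',np.round(s['force']@Rt(),2),'w',s['width'])
def go(w):
    s,M=st();print('delta cm',np.round(100*(np.asarray(w)-s['tcp_pos'])@M,2))
E
python3 - <<'E'
from h import *
rep();go([.5,0,.35]);go([.43,-.71,.35])
E
```

```text
t 1.75 q [0.988 0.283 1.353 0.    1.506 0.449] tcp [0.2704 0.5354 0.3513] T [-0.6662  0.0148  0.3513]
axes in tester (cols)
 [[ 0.005  0.    -1.   ]
 [ 1.    -0.     0.005]
 [-0.    -1.    -0.   ]] F_T [ 0.23  0.77 -0.53] w 0.0852456516315176
delta cm [ -7.8    0.14 -57.73]
delta cm [ -50.26    0.15 -115.06]
```

Request:
drive_tool:
  motion:
    - [-0.6,0,-4.8,0]
    - [-0.6,0,-4.8,0]
    - [-0.6,0,-4.8,0]
    - [-0.6,0,-4.8,0]
    - [-0.6,0,-4.8,0]
    - [-0.6,0,-4.8,0]
    - [-0.6,0,-4.8,0]
    - [-0.6,0,-4.8,0]

```text
t: 2.55
tcp_pos: [0.429, 0.1804, 0.3506]
ee_rot: [-1.528, -0.428, 0.427]
force: [0.4, 0.4, 0.2]
width: 0.0857
```

Request:
drive_tool:
  motion:
    - [-0.6,0,-4.8,0]
    - [-0.6,0,-4.8,0]
    - [-0.6,0,-4.8,0]
    - [-0.6,0,-4.8,0]
    - [-2.8,0,-3.8,0]
    - [-2.8,0,-3.8,0]
    - [-2.8,0,-3.8,0]
    - [-2.8,0,-3.8,0]

```text
t: 3.35
tcp_pos: [0.4902, -0.1843, 0.3505]
ee_rot: [-1.529, -0.427, 0.427]
force: [1.2, -0.9, 0.4]
width: 0.0855
```

Request:
drive_tool:
  motion:
    - [-2.8,0,-3.8,0]
    - [-2.8,0,-3.8,0]
    - [-2.8,0,-3.8,0]
    - [-2.8,0,-3.8,0]
    - [-2.8,0,-3.8,0]
    - [-2.8,0,-3.8,0]
    - [-2.8,0,-3.8,0]
    - [-2.8,0,-3.8,0]

```text
t: 4.15
tcp_pos: [0.4562, -0.5604, 0.3503]
ee_rot: [-1.528, -0.427, 0.427]
force: [0.7, -0.3, 0.4]
width: 0.0853
```

```bash
python3 - <<'E'
from h import *
rep();go([.5,-.8,.35])
E
```

```text
t 4.15 q [-0.983  0.48   1.056  0.     1.606 -1.528] tcp [ 0.4562 -0.5604  0.3503] T [ 0.3672 -0.3942  0.3503]
axes in tester (cols)
 [[-0.  0. -1.]
 [ 1.  0. -0.]
 [ 0. -1. -0.]] F_T [0.64 0.49 0.43] w 0.08534992929059584
delta cm [ -8.67   0.03 -22.77]
```

Request:
drive_tool:
  motion:
    - [-1.0,0,-4.8,0]
    - [-1.0,0,-4.8,0]
    - [-1.0,0,-4.8,0]
    - [0,0,-4.8,0]

```text
t: 4.55
tcp_pos: [0.5283, -0.739, 0.3505]
ee_rot: [-1.53, -0.425, 0.426]
force: [1.9, -1.0, 0.5]
width: 0.0854
```

```bash
python3 - <<'E'
from h import *
rep()
E
```

```text
t 4.55 q [-1.026e+00  8.520e-01  3.700e-01 -1.000e-03  1.920e+00 -1.569e+00] tcp [ 0.5283 -0.739   0.3505] T [ 0.5574 -0.4251  0.3505]
axes in tester (cols)
 [[ 0.002  0.001 -1.   ]
 [ 1.    -0.001  0.002]
 [-0.001 -1.    -0.001]] F_T [1.84 1.11 0.51] w 0.08541857135958886
```

Request:
drive_tool:
  motion:
    - [0,0,-3,0]
    - [0,0,-4,0]

```text
t: 4.75
tcp_pos: [0.5477, -0.771, 0.3251]
ee_rot: [-1.536, -0.431, 0.424]
force: [1.3, -3.3, -2.3]
width: 0.0854
```

```bash
python3 - <<'E'
from h import *
rep()
E
```

```text
t 4.75 q [-1.027  0.949  0.224  0.002  1.96  -1.571] tcp [ 0.5477 -0.771   0.3251] T [ 0.5948 -0.4252  0.3251]
axes in tester (cols)
 [[ 0.     0.009 -1.   ]
 [ 1.     0.002  0.   ]
 [ 0.002 -1.    -0.009]] F_T [ 3.48 -0.64 -2.32] w 0.08541263563309527
```

Request:
drive_tool:
  motion:
    - [0,-3,-4,0]
    - [0,-3,-4,0]

```text
t: 4.95
tcp_pos: [0.5511, -0.7856, 0.3692]
ee_rot: [-1.622, -0.459, 0.406]
force: [0.1, -1.6, 4.0]
width: 0.0852
```

```bash
python3 - <<'E'
from h import *
rep()
E
```

```text
t 4.95 q [-1.034  0.908  0.214  0.008  1.92  -1.576] tcp [ 0.5511 -0.7856  0.3692] T [ 0.609  -0.4298  0.3692]
axes in tester (cols)
 [[-0.001  0.099 -0.995]
 [ 1.     0.007  0.   ]
 [ 0.007 -0.995 -0.099]] F_T [ 1.42 -0.71  3.96] w 0.0851770572217777
```

Request:
drive_tool:
  motion:
    - [0,-3,-4,0]
    - [0,-3,-4,0]
    - [0,-3,-4,0]
    - [0,-3,-4,0]

```text
t: 5.35
tcp_pos: [0.5506, -0.802, 0.4442]
ee_rot: [-1.754, -0.503, 0.374]
force: [-0.1, 0.3, 0.1]
width: 0.0848
```

```bash
python3 - <<'E'
from h import *
rep()
E
```

```text
t 5.35 q [-1.047  0.835  0.214  0.021  1.855 -1.584] tcp [ 0.5506 -0.802   0.4442] T [ 0.6228 -0.4386  0.4442]
axes in tester (cols)
 [[-0.002  0.236 -0.972]
 [ 1.     0.015  0.002]
 [ 0.015 -0.972 -0.236]] F_T [-0.34  0.04  0.1 ] w 0.08482781712487357
```

Request:
drive_tool:
  motion:
    - [0.4,-2,-4.5,0]
    - [0.4,-2,-4.5,0]
    - [0.4,-2,-4.5,0]
    - [0.4,-2,-4.5,0]

```text
t: 5.75
tcp_pos: [0.5712, -0.8217, 0.4904]
ee_rot: [-1.883, -0.547, 0.341]
force: [0.2, -0.1, 0.4]
width: 0.0854
```

```bash
python3 - <<'E'
from h import *
rep()
E
```

```text
t 5.75 q [-1.043  0.799  0.214  0.03   1.754 -1.577] tcp [ 0.5712 -0.8217  0.4904] T [ 0.6503 -0.4313  0.4904]
axes in tester (cols)
 [[-0.005  0.366 -0.931]
 [ 1.     0.023  0.004]
 [ 0.023 -0.93  -0.366]] F_T [0.17 0.15 0.38] w 0.0853739702462204
```

Request:
drive_tool:
  motion:
    - [1.0,-2,-4.5,0]
    - [1.0,-2,-4.5,0]
    - [1.0,-2,-4.5,0]
    - [1.0,-2,-4.5,0]

```text
t: 6.15
tcp_pos: [0.6015, -0.818, 0.5575]
ee_rot: [-2.014, -0.594, 0.302]
force: [0.1, -0.6, 0.3]
width: 0.0854
```

```bash
python3 - <<'E'
from h import *
rep()
E
```

```text
t 6.15 q [-1.015  0.745  0.215  0.028  1.666 -1.551] tcp [ 0.6015 -0.818   0.5575] T [ 0.6629 -0.4035  0.5575]
axes in tester (cols)
 [[-0.01   0.492 -0.871]
 [ 0.999  0.034  0.008]
 [ 0.033 -0.87  -0.492]] F_T [ 0.53 -0.19  0.28] w 0.08537221872686235
```

Request:
drive_tool:
  motion:
    - [0.3,-2,-4.5,0]
    - [0.3,-2,-4.5,0]
    - [0.3,-2,-4.5,0]

```text
t: 6.45
tcp_pos: [0.5996, -0.8215, 0.616]
ee_rot: [-2.109, -0.628, 0.271]
force: [-0.4, -0.6, 0.3]
width: 0.0859
```

```bash
python3 - <<'E'
from h import *
rep()
s,M=st();A=Rt().T@M
# desired hover: TCP tester coords
for T in [(-.22,0,.30),(-.15,0,.2)]:
    print(T,toW(T));go(toW(T))
E
```

```text
t 6.45 q [-1.022  0.698  0.215  0.038  1.611 -1.554] tcp [ 0.5996 -0.8215  0.616 ] T [ 0.6649 -0.4069  0.616 ]
axes in tester (cols)
 [[-0.014  0.578 -0.816]
 [ 0.999  0.04   0.012]
 [ 0.04  -0.815 -0.578]] F_T [ 0.3  -0.67  0.26] w 0.0859299124914212
(-0.22, 0, 0.3) [0.48898634 0.14615123 0.3       ]
delta cm [ 40.58 -23.75  90.96]
(-0.15, 0, 0.2) [0.52526341 0.08628493 0.2       ]
delta cm [ 40.09 -11.56  91.03]
```

Request:
drive_tool:
  motion:
    - [0.3,-2,-4.5,0]
    - [3,-1,4,0]
    - [3,-1,4,0]
    - [3,-1,4,0]
    - [3,-1,4,0]

```text
t: 6.95
tcp_pos: [0.6208, -0.6332, 0.5787]
ee_rot: [-2.139, -0.639, 0.259]
force: [0.9, 1.2, 1.4]
width: 0.0854
```

```bash
python3 - <<'E'
from h import *
rep()
s,M=st();A=Rt().T@M
# desired hover: TCP tester coords
for T in [(-.22,0,.40),(-.15,0,.2)]:
    print(T,toW(T));go(toW(T))
E
```

```text
t 6.95 q [-0.846  0.37   0.881 -0.069  1.244 -1.391] tcp [ 0.6208 -0.6332  0.5787] T [ 0.5149 -0.2912  0.5787]
axes in tester (cols)
 [[-0.015  0.605 -0.796]
 [ 0.999  0.043  0.014]
 [ 0.043 -0.795 -0.605]] F_T [-0.53  1.39  1.37] w 0.08538487176193824
(-0.22, 0, 0.4) [0.48898634 0.14615123 0.4       ]
delta cm [ 29.4  -28.95  69.75]
(-0.15, 0, 0.2) [0.52526341 0.08628493 0.2       ]
delta cm [28.43 -8.81 76.27]
```

Request:
drive_tool:
  motion:
    - [1.63,-1.61,3.87,0]
    - [1.63,-1.61,3.87,0]
    - [1.63,-1.61,3.87,0]
    - [1.63,-1.61,3.87,0]
    - [1.63,-1.61,3.87,0]
    - [1.63,-1.61,3.87,0]
    - [1.63,-1.61,3.87,0]
    - [1.63,-1.61,3.87,0]

```text
t: 7.75
tcp_pos: [0.5617, -0.2875, 0.5005]
ee_rot: [-2.138, -0.64, 0.258]
force: [0.7, -0.0, -0.0]
width: 0.0854
```

Request:
drive_tool:
  motion:
    - [1.63,-1.61,3.87,0]
    - [1.63,-1.61,3.87,0]
    - [1.63,-1.61,3.87,0]
    - [1.63,-1.61,3.87,0]
    - [1.63,-1.61,3.87,0]
    - [1.63,-1.61,3.87,0]
    - [1.63,-1.61,3.87,0]
    - [1.63,-1.61,3.87,0]

```text
t: 8.55
tcp_pos: [0.5031, 0.0589, 0.4219]
ee_rot: [-2.136, -0.641, 0.257]
force: [0.9, -0.1, -1.0]
width: 0.0853
```

```bash
python3 - <<'E'
from h import *
rep()
go(toW([-.19,0,.25]))
r=read_camera('wrist');cv2.imwrite('pics/w1.png',r['image'])
r=read_camera('top');cv2.imwrite('pics/t1.png',r['image'])
E
```

```text
t 8.55 q [ 0.406  0.038  1.662 -0.653  1.338 -0.017] tcp [0.5031 0.0589 0.4219] T [-0.138  -0.0332  0.4219]
axes in tester (cols)
 [[-0.015  0.603 -0.798]
 [ 0.999  0.046  0.015]
 [ 0.046 -0.796 -0.603]] F_T [ 0.54  0.68 -1.04] w 0.0853229302776474
delta cm [ 2.6  10.71 14.56]
```

View pics/w1.png

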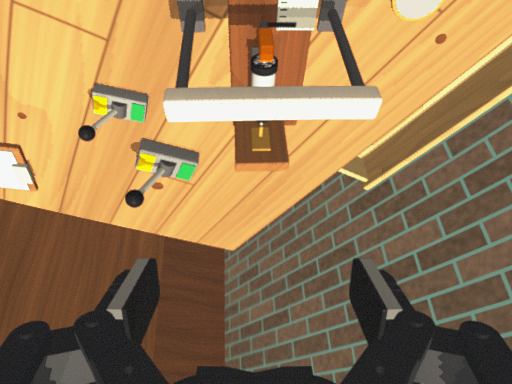

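View pics/t1.png

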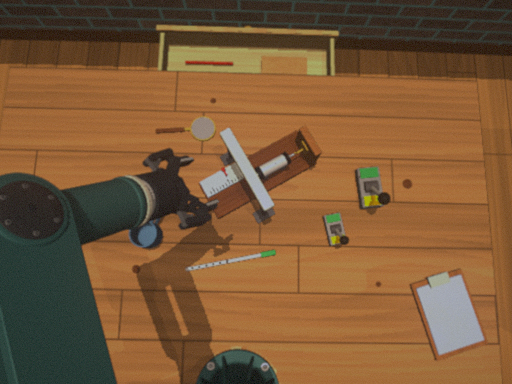

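Request:
drive_tool:
  motion:
    - [0.52,2.1,2.9,0]
    - [0.52,2.1,2.9,0]
    - [0.52,2.1,2.9,0]
    - [0.52,2.1,2.9,0]
    - [0.52,2.1,2.9,0]
    - [0,0,0,0]

```text
t: 9.25
tcp_pos: [0.5024, 0.1187, 0.2477]
ee_rot: [-2.137, -0.636, 0.268]
force: [-1.3, -0.3, 0.7]
width: 0.0851
```

```bash
python3 - <<'E'
from h import *
rep()
r=read_camera('wrist');cv2.imwrite('pics/w2.png',r['image']);np.savez('/tmp/w2.npz',**r)
for q in ['gauge_grip','gauge_index','marker','tester']:
    print(q,[(round(d['conf'],2),np.round(d['xy'],1)) for d in mark_of('wrist',q)[:2]])
for n,T in dict(grip=(-.03,0,.078),griptop=(-.03,0,.1),idx=(-.03,.045,.03),mk=(-.076,.047,.026),rc=(-.155,.072,.026),rd=(-.155,.019,.026),lamp=(-.05,.115,.183),lamp2=(-.05,-.115,.183)).items(): print(n,np.round(proj(r,toW(T)),1))
E
```

```text
t 9.25 q [ 0.523  0.268  1.844 -0.74   1.098  0.348] tcp [0.5024 0.1187 0.2477] T [-0.1896 -0.0028  0.2477]
axes in tester (cols)
 [[-0.015  0.601 -0.799]
 [ 0.999  0.039  0.01 ]
 [ 0.037 -0.798 -0.601]] F_T [-0.42 -1.31  0.71] w 0.0851206892693368
gauge_grip [(0.56, array([245.6, 177. ]))]
gauge_index [(0.74, array([284.2, 144.4]))]
marker [(0.69, array([288.9, 116.3]))]
tester [(0.97, array([245.8, 147.7]))]
grip [[248.4 176.9]]
griptop [[248.9 193.3]]
idx [[284.8 143.8]]
mk [[290.1 112.9]]
rc [[325.6  49. ]]
rd [[268.   48.9]]
lamp [[377.3 253.9]]
lamp2 [[123.2 261.1]]
```

View pics/w2.png

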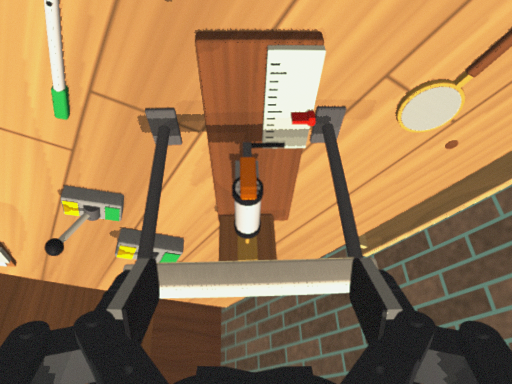

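```bash
python3 - <<'E'
import cv2
from h import *
r=dict(np.load('/tmp/w2.npz'))
a=r['image'][35:215,190:350];cv2.imwrite('pics/w2c.png',cv2.resize(a,None,fx=3.3,fy=3.3,interpolation=cv2.INTER_CUBIC))
c,s=np.cos,np.sin
from scipy.ndimage import zoom
hsv=cv2.cvtColor(r['image'],cv2.COLOR_BGR2HSV)
m=((hsv[...,0]<5)|(hsv[...,0]>175))&(hsv[...,1]>200)&(hsv[...,2]>120)
v,u=np.nonzero(m[100:135,280:330]);print('red',u.min()+280,u.max()+280,v.min()+100,v.max()+100)
for uu in range(288,322,3):
    col=np.nonzero(m[100:135,uu])[0]+100;print(uu,col.min() if len(col) else 0,col.max() if len(col) else 0)
for z in(.026,.04):
  for x in (-.068,-.072,-.076): print(z,x,np.round(proj(r,toW([[x,.047,z],[x,.06,z]])),1).tolist())
E
```

```text
red 292 314 112 125
288 0 0
291 0 0
294 113 122
297 114 122
300 113 122
303 113 122
306 113 122
309 112 124
312 112 125
315 0 0
318 0 0
321 0 0
0.026 -0.068 [[289.3, 118.2], [300.9, 118.1]]
0.026 -0.072 [[289.7, 115.6], [301.4, 115.5]]
0.026 -0.076 [[290.1, 112.9], [301.8, 112.8]]
0.04 -0.068 [[290.6, 127.3], [302.4, 127.1]]
0.04 -0.072 [[291.0, 124.6], [302.9, 124.5]]
0.04 -0.076 [[291.3, 122.0], [303.4, 121.8]]
```

View pics/w2c.png

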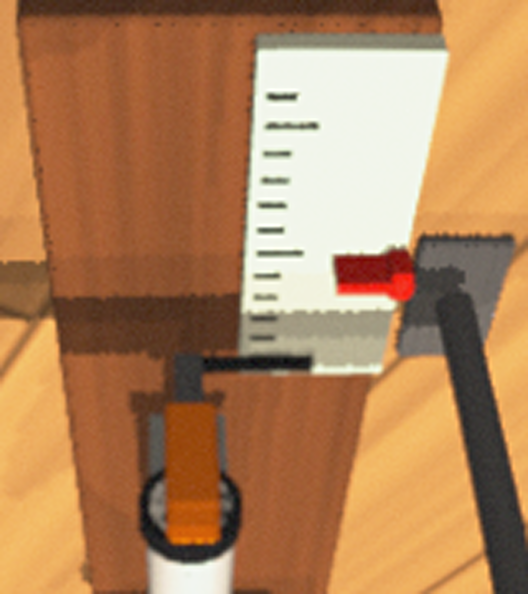

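```bash
python3 - <<'E'
from h import *
s,M=st();f=(Rt().T@M)[:,1]
T=np.array([-.034,0,.070])+.008*f;print(T)
go(toW(T-.1*f));go(toW(T))
E
```

```text
[-0.02917459  0.00036512  0.06362959]
delta cm [-1.04 14.72 -1.26]
delta cm [-1.04 24.72 -1.26]
```

Request:
drive_tool:
  motion:
    - [-0.26,3.6,-0.32,0]
    - [-0.26,3.6,-0.32,0]
    - [-0.26,3.6,-0.32,0]
    - [-0.26,3.6,-0.32,0]
    - [0,0,0,0]
    - [0,0,0,0]
  fingers: 5.5

```text
t: 10.1
tcp_pos: [0.5511, 0.0332, 0.1448]
ee_rot: [-2.138, -0.638, 0.259]
force: [0.9, 0.1, 0.0]
width: 0.055
```

```bash
python3 - <<'E'
from h import *
rep()
s,M=st();f=(Rt().T@M)[:,1]
T=np.array([-.034,0,.070])+.008*f;print(T)
go(toW(T))
r=read_camera('wrist');cv2.imwrite('pics/w3.png',r['image']);np.savez('/tmp/w3.npz',**r)
print(np.round(proj(r,toW([[-.042,-.009,.1],[-.042,.009,.1],[-.03,.045,.03]])),1))
r=read_camera('scene');cv2.imwrite('pics/s3.png',r['image'][100:300,150:380].repeat(3,0).repeat(3,1))
E
```

```text
t 10.1 q [ 0.317  0.423  1.955 -0.94   0.797  0.466] tcp [0.5511 0.0332 0.1448] T [-0.0912 -0.0054  0.1448]
axes in tester (cols)
 [[-0.014  0.603 -0.797]
 [ 0.999  0.043  0.015]
 [ 0.044 -0.796 -0.603]] F_T [0.36 0.88 0.01] w 0.0550040456866145
[-0.02917373  0.00034353  0.06362904]
delta cm [ 0.13 10.23 -0.04]
[[243.8 231.9]
 [271.9 231. ]
 [310.  157.1]]
```

View pics/w3.png

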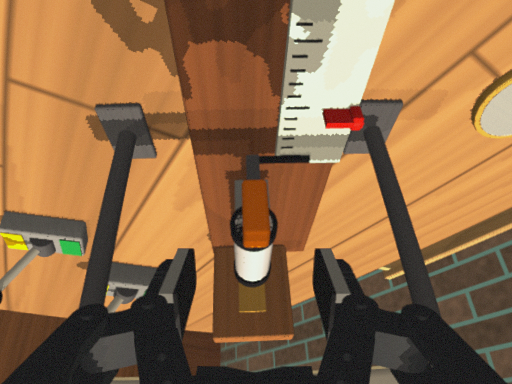

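View pics/s3.png

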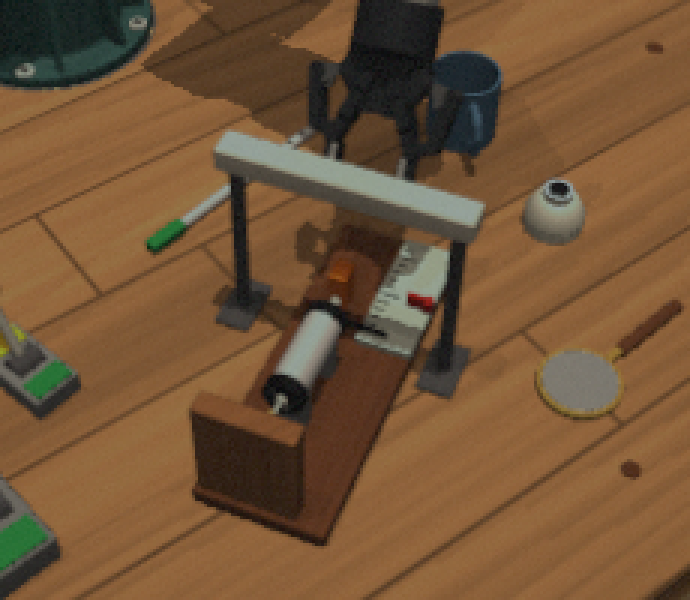

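Request:
drive_tool:
  motion:
    - [0.04,3.4,0,0]
    - [0.04,3.4,0,0]
    - [0.04,3.4,0,0]
    - [0,0,0,0]

```text
t: 10.6
tcp_pos: [0.5975, -0.0044, 0.083]
ee_rot: [-2.105, -0.594, 0.288]
force: [0.1, -0.2, 0.6]
width: 0.0547
```

```bash
python3 - <<'E'
from h import *
rep()
s,M=st();f=(Rt().T@M)[:,1];print('grasp',toT(s['tcp_pos'])-.008*f)
r=read_camera('wrist');cv2.imwrite('pics/w4.png',r['image']);np.savez('/tmp/w4.npz',**r)
E
```

```text
t 10.6 q [ 0.199  0.553  1.897 -0.962  0.7    0.426] tcp [ 0.5975 -0.0044  0.083 ] T [-0.035   0.0148  0.083 ]
axes in tester (cols)
 [[ 0.004  0.566 -0.824]
 [ 1.     0.013  0.014]
 [ 0.018 -0.824 -0.566]] F_T [ 0.23 -0.04  0.62] w 0.054747257530533555
grasp [-0.03957021  0.01469601  0.0895609 ]
```

View pics/w4.png

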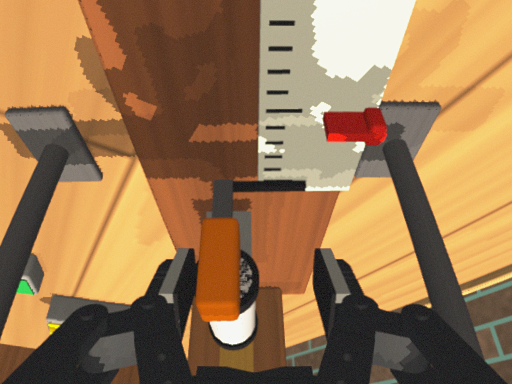

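```bash
cat > fk.py <<'E'
from h import *
from scipy.optimize import least_squares
D=[([0.988,.3595,1.5115,0,1.2725,-.115],[.2705,.5355,.2423]),([0.988,0.283,1.353,0,1.506,0.449],[.2704,.5354,.3513]),
([-0.983,0.48,1.056,0,1.606,-1.528],[.4562,-.5604,.3503]),([-1.015,0.745,0.215,0.028,1.666,-1.551],[.6015,-.818,.5575]),
([-1.022,0.698,0.215,0.038,1.611,-1.554],[.5996,-.8215,.616]),([-0.846,0.37,0.881,-0.069,1.244,-1.391],[.6208,-.6332,.5787]),
([0.406,0.038,1.662,-0.653,1.338,-0.017],[.5031,.0589,.4219]),([0.523,0.268,1.844,-0.74,1.098,0.348],[.5024,.1187,.2477]),
([0.317,0.423,1.955,-0.94,0.797,0.466],[.5511,.0332,.1448]),([0.199,0.553,1.897,-0.962,0.7,0.426],[.5975,-.0044,.083])]
E=R.from_euler
def fk(q,g):
    R1=E('z',q[0]);R2=R1*E('y',q[1]);R3=R2*E('y',q[2]);R4=R3*E('z',q[3]);R5=R4*E('y',q[4]);
    p=R1.apply([g[0],g[1],g[2]])+R2.apply([0,0,g[3]])+R3.apply([g[4],0,g[5]])+R5.apply([0,0,g[6]])
    RR=R5*E('z',q[5])*R0
    return p,RR.as_matrix()
R0=R.identity()
# calibrate R0 from a pose
M0=R.from_rotvec([-1.39572805,-.85685886,.85958642]);q0=[0.98787,.359516,1.511459,-.00003,1.272469,-.115141]
R0=(E('z',q0[0])*E('y',sum(q0[i] for i in(1,2)))*E('z',q0[3])*E('y',q0[4])*E('z',q0[5])).inv()*M0
res=lambda g:np.concatenate([fk(q,g)[0]-p for q,p in D])
o=least_squares(res,[0,.07,.3,.4,0,.4,.25]);G=o.x
LO=np.array([-2.97,-1.01,.21,-.96,.2,-2.98]);HI=np.array([2.97,2.36,2.38,4.11,2.71,2.98])
if __name__=='__main__':
    print(np.round(G,4),np.abs(o.fun).max())
    s,M=st();p,RR=fk(s['q'],G);print(p-s['tcp_pos'],np.round(RR.T@M,3))
    # feasibility: target grasp in tester & f direction; minimise violation
    def solve(grasp,f,xd,w=1.):
        f=np.array(f)/np.linalg.norm(f);x=np.array(xd)-np.dot(xd,f)*f;x/=np.linalg.norm(x)
        Md=Rt()@np.c_[x,f,np.cross(x,f)];pw=toW(np.array(grasp)+.008*f)
        fun=lambda q:np.r_[(fk(q,G)[0]-pw)*50,(fk(q,G)[1]-Md).ravel()]
        oo=least_squares(fun,s['q']);return oo.x,np.abs(oo.fun).max()
    for zg in(.07,.08,.088):
      for xg in (-.036,-.03):
       for th in(28,31,35,38,42):
        for az in(-10,0,10,20,30):
          t,a=np.radians([th,az]);f=[np.sin(t)*np.cos(a),np.sin(t)*np.sin(a),-np.cos(t)]
          q,e=solve([xg,0,zg],f,[0,1,0]);ok=np.all(q>LO)&np.all(q<HI)
          if ok and e<.01:
            sl=np.arctan2(f[0],-f[2]);d=(-.05-xg)*np.cos(sl)+(.183-zg)*np.sin(sl)
            print(zg,xg,th,az,np.round(q,2),'perp to bar mm',round(d*1e3,1))
E
python3 fk.py
```

```text
[1.000e-04 6.890e-02 2.662e-01 6.114e-01 1.121e-01 4.335e-01 3.615e-01] 0.0006942040738951161
[0.00014158 0.00012489 0.00016398] [[ 1.  0.  0.]
 [-0.  1. -0.]
 [-0.  0.  1.]]
0.07 -0.036 28 -10 [ 0.14  0.57  1.83 -0.73  0.76  0.16] perp to bar mm 40.0
0.07 -0.036 28 0 [ 0.12  0.55  1.9  -0.8   0.64  0.22] perp to bar mm 40.7
0.07 -0.036 28 10 [ 0.09  0.53  1.96 -0.87  0.52  0.27] perp to bar mm 40.0
0.07 -0.036 28 20 [ 0.05  0.51  2.01 -0.94  0.4   0.31] perp to bar mm 38.0
0.07 -0.036 31 -10 [ 0.17  0.59  1.84 -0.81  0.77  0.26] perp to bar mm 45.5
0.07 -0.036 31 0 [ 0.15  0.56  1.91 -0.9   0.65  0.34] perp to bar mm 46.2
0.07 -0.036 35 -10 [ 0.21  0.61  1.85 -0.91  0.8   0.38] perp to bar mm 52.6
0.07 -0.03 28 -10 [ 0.13  0.58  1.83 -0.73  0.75  0.15] perp to bar mm 34.7
0.07 -0.03 28 0 [ 0.11  0.55  1.89 -0.8   0.64  0.21] perp to bar mm 35.4
0.07 -0.03 28 10 [ 0.08  0.53  1.95 -0.87  0.52  0.26] perp to bar mm 34.7
0.07 -0.03 28 20 [ 0.04  0.51  2.01 -0.93  0.39  0.29] perp to bar mm 32.6
0.07 -0.03 31 -10 [ 0.16  0.59  1.84 -0.81  0.77  0.25] perp to bar mm 40.3
0.07 -0.03 31 0 
[... 2254 characters left out ...]
 to bar mm 26.4
0.088 -0.03 28 0 [ 0.11  0.52  1.88 -0.76  0.67  0.16] perp to bar mm 26.9
0.088 -0.03 28 10 [ 0.08  0.5   1.94 -0.81  0.55  0.19] perp to bar mm 26.4
0.088 -0.03 28 20 [ 0.04  0.48  2.   -0.85  0.42  0.2 ] perp to bar mm 24.6
0.088 -0.03 28 30 [-0.01  0.46  2.04 -0.84  0.3   0.16] perp to bar mm 21.6
0.088 -0.03 31 -10 [ 0.16  0.56  1.83 -0.78  0.8   0.21] perp to bar mm 31.2
0.088 -0.03 31 0 [ 0.14  0.53  1.9  -0.86  0.67  0.28] perp to bar mm 31.8
0.088 -0.03 31 10 [ 0.11  0.51  1.97 -0.95  0.54  0.34] perp to bar mm 31.2
0.088 -0.03 35 -10 [ 0.2   0.58  1.84 -0.88  0.82  0.33] perp to bar mm 37.5
0.088 -0.03 38 -10 [ 0.22  0.6   1.84 -0.95  0.85  0.42] perp to bar mm 42.1
```

Request:
drive_tool:
  motion:
    - [-0.7,-0.5,0,0]
    - [-0.7,-0.5,0,0]
    - [0,0,0,0]

```text
t: 10.95
tcp_pos: [0.5785, -0.0062, 0.0923]
ee_rot: [-2.105, -0.595, 0.291]
force: [-0.5, -0.2, 0.3]
width: 0.0549
```

```bash
cat >> h.py <<'E'
def gr():
    s,M=st();f=(Rt().T@M)[:,1];g=toT(s['tcp_pos'])-.008*f;sl=np.arctan2(f[0],-f[2])
    print('grasp',np.round(g*1e3,1),'tilt',np.degrees(np.arccos(-f[2])).round(1),'bar perp',round(1e3*((-.05-g[0])*np.cos(sl)+(.183-g[2])*np.sin(sl)),1));return g
E
python3 - <<'E'
from h import *
rep();gr()
E
```

```text
t 10.95 q [ 0.203  0.521  1.933 -0.963  0.701  0.43 ] tcp [ 0.5785 -0.0062  0.0923] T [-0.0433 -0.0024  0.0923]
axes in tester (cols)
 [[ 0.003  0.566 -0.824]
 [ 1.     0.012  0.012]
 [ 0.016 -0.824 -0.566]] F_T [-0.06 -0.54  0.27] w 0.054856447723177076
grasp [-47.9  -2.5  98.9] tilt 34.5 bar perp 45.8
```

Request:
drive_tool:
  motion:
    - [0,0.9,0.1,0]
    - [0,0.9,0.1,0]
    - [0,0,0,0]

```text
t: 11.25
tcp_pos: [0.5877, -0.0119, 0.0785]
ee_rot: [-2.098, -0.584, 0.297]
force: [-0.2, 0.1, -0.0]
width: 0.0551
```

```bash
python3 - <<'E'
from h import *
rep();gr()
E
```

```text
t 11.25 q [ 0.184  0.55   1.917 -0.963  0.686  0.422] tcp [ 0.5877 -0.0119  0.0785] T [-0.0337  0.0025  0.0785]
axes in tester (cols)
 [[ 0.008  0.558 -0.83 ]
 [ 1.     0.005  0.012]
 [ 0.011 -0.83  -0.558]] F_T [-0.12 -0.1  -0.05] w 0.05512140239124627
grasp [-38.1   2.5  85.2] tilt 33.9 bar perp 44.7
```

Request:
drive_tool:
  motion:
    - [-0.2,0.4,0.25,0]
    - [-0.1,0.3,0.2,0]
    - [0,0,0,0]

```text
t: 11.55
tcp_pos: [0.5857, -0.0121, 0.0729]
ee_rot: [-2.094, -0.578, 0.301]
force: [0.4, 0.2, 0.5]
width: 0.0549
```

```bash
python3 - <<'E'
from h import *
rep();gr()
r=read_camera('wrist');cv2.imwrite('pics/w5.png',r['image'])
E
```

```text
t 11.55 q [ 0.182  0.558  1.919 -0.963  0.681  0.425] tcp [ 0.5857 -0.0121  0.0729] T [-0.0345  0.0007  0.0729]
axes in tester (cols)
 [[ 0.01   0.553 -0.833]
 [ 1.     0.     0.012]
 [ 0.007 -0.833 -0.553]] F_T [0.06 0.46 0.53] w 0.054917479292386856
grasp [-39.    0.7  79.6] tilt 33.6 bar perp 48.0
```

View pics/w5.png

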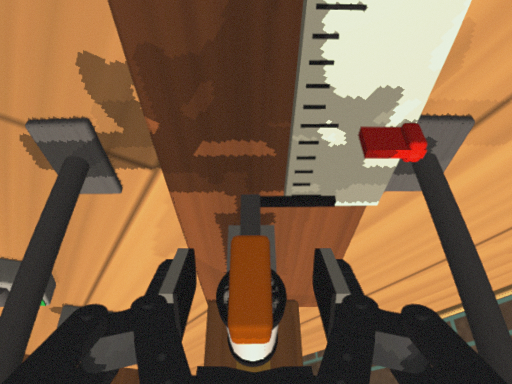

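Request:
drive_tool:
  motion:
    - [0,0.2,-0.3,0]
    - [0,0,0,0]
    - [0,0,0,0]
    - [0,0,0,0]
    - [0,0,0,0]
    - [0,0,0,0]
  fingers: 0

```text
t: 12.2
tcp_pos: [0.5862, -0.0162, 0.0738]
ee_rot: [-2.096, -0.576, 0.303]
force: [-4.6, -2.0, 5.7]
width: 0.0171
```

```bash
python3 - <<'E'
from h import *
rep();gr()
r=read_camera('wrist');cv2.imwrite('pics/w6.png',r['image']);np.savez('/tmp/w6.npz',**r)
E
```

```text
t 12.2 q [ 0.175  0.557  1.918 -0.964  0.682  0.419] tcp [ 0.5862 -0.0162  0.0738] T [-0.0308 -0.001   0.0738]
axes in tester (cols)
 [[ 0.011  0.554 -0.833]
 [ 1.    -0.003  0.011]
 [ 0.004 -0.833 -0.554]] F_T [-0.67 -4.98  5.74] w 0.017104950724408523
grasp [-35.2  -1.   80.5] tilt 33.6 bar perp 44.4
```

View pics/w6.png

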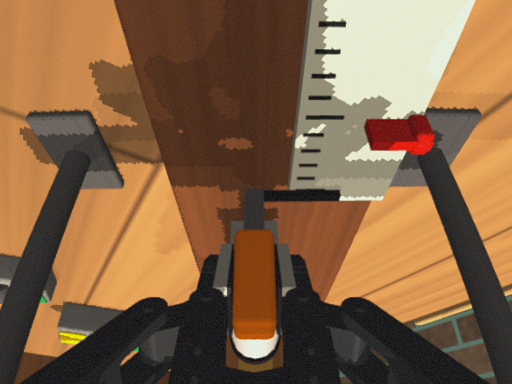

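```bash
python3 - <<'E'
from fk import *
s,M=st();p0=s['tcp_pos']
for d in(0,.01,.02,.03,.045):
    pw=p0+Rt()@np.array([-d,0,0])
    oo=least_squares(lambda q:np.r_[(fk(q,G)[0]-pw)*50,(fk(q,G)[1]-M).ravel()],s['q']);print(d,np.round(oo.x,3),np.abs(oo.fun).max())
r=dict(np.load('/tmp/w6.npz'))
for x in (-.028,-.03,-.032): print('idx',x,np.round(proj(r,toW([[x,.045,.032],[x,.03,.032]])),1).tolist())
for x in (-.07,-.075,-.08): print('mk',x,np.round(proj(r,toW([[x-.0025,.047,.026],[x-.0025,.047,.04],[x+.0025,.047,.04]])),1).tolist())
print((np.array([[-.01,0,0]])@Rt().T@M*100).round(3))
a=r['image'][90:230,250:450];cv2.imwrite('pics/w6c.png',cv2.resize(a,None,fx=4,fy=4,interpolation=cv2.INTER_CUBIC))
E
```

```text
0 [ 0.175  0.557  1.919 -0.964  0.681  0.419] 1.442422570274715e-12
0.01 [ 0.194  0.555  1.924 -0.961  0.689  0.434] 1.5959455978986625e-14
0.02 [ 0.213  0.554  1.928 -0.957  0.696  0.448] 2.1371793224034263e-12
0.03 [ 0.232  0.552  1.932 -0.952  0.704  0.462] 5.052069873556775e-11
0.045 [ 0.261  0.55   1.938 -0.945  0.717  0.482] 1.3877787807814457e-14
idx -0.028 [[340.3, 198.2], [312.1, 198.5]]
idx -0.03 [[341.0, 195.9], [312.6, 196.2]]
idx -0.032 [[341.7, 193.7], [313.0, 194.0]]
mk -0.07 [[361.5, 127.3], [368.3, 150.3], [365.3, 158.5]]
mk -0.075 [[364.2, 118.5], [371.4, 141.6], [368.3, 150.3]]
mk -0.08 [[367.0, 109.3], [374.6, 132.4], [371.4, 141.6]]
[[-0.011 -0.554  0.833]]
```

View pics/w6c.png

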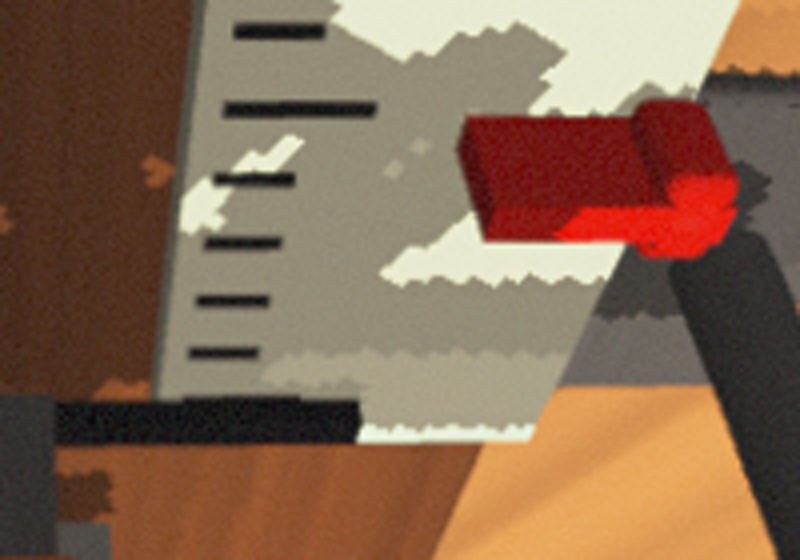

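Request:
drive_tool:
  motion:
    - [0,-0.277,0.417,0]
    - [0,-0.277,0.417,0]
    - [0,-0.277,0.417,0]
    - [0,-0.277,0.417,0]
    - [0,-0.277,0.417,0]
    - [0,-0.277,0.417,0]
    - [0,-0.277,0.417,0]
    - [0,0,0,0]

```text
t: 13.05
tcp_pos: [0.5685, 0.0133, 0.0738]
ee_rot: [-2.097, -0.575, 0.303]
force: [-1.4, -9.4, 0.9]
width: 0.017
```

```bash
cat > mk.py <<'E'
from h import *
import sys
rep();gr()
r=read_camera('wrist');np.savez('/tmp/wl.npz',**r)
for x in (-.06,-.065,-.07,-.075,-.08): print('idx',x,np.round(proj(r,toW([[x-.0025,.04,.028],[x-.0025,.04,.032],[x+.0025,.04,.032]]))[:,1],1).tolist(),'mk',np.round(proj(r,toW([[x-.0025,.047,.026],[x-.0025,.047,.04],[x+.0025,.047,.04]])),1).tolist())
a=r['image'][90:290,230:460];cv2.imwrite('pics/%s.png'%sys.argv[1],cv2.resize(a,None,fx=3,fy=3,interpolation=cv2.INTER_CUBIC))
E
python3 mk.py w7
```

```text
t 13.05 q [ 0.241  0.552  1.933 -0.95   0.71   0.468] tcp [0.5685 0.0133 0.0738] T [-0.0652 -0.0008  0.0738]
axes in tester (cols)
 [[ 0.011  0.555 -0.832]
 [ 1.    -0.003  0.011]
 [ 0.003 -0.832 -0.555]] F_T [ 7.27 -6.07  0.88] w 0.017001780100379494
grasp [-69.6  -0.8  80.5] tilt 33.7 bar perp 73.2
idx -0.06 [192.1, 198.2, 203.6] mk [[342.0, 189.0], [346.3, 210.6], [344.3, 215.9]]
idx -0.065 [186.4, 192.5, 198.2] mk [[343.8, 183.3], [348.3, 205.0], [346.3, 210.6]]
idx -0.07 [180.4, 186.5, 192.5] mk [[345.7, 177.2], [350.4, 199.2], [348.3, 205.0]]
idx -0.075 [174.1, 180.3, 186.5] mk [[347.7, 170.9], [352.6, 193.1], [350.4, 199.2]]
idx -0.08 [167.5, 173.7, 180.3] mk [[349.8, 164.3], [354.9, 186.7], [352.6, 193.1]]
```

View pics/w7.png

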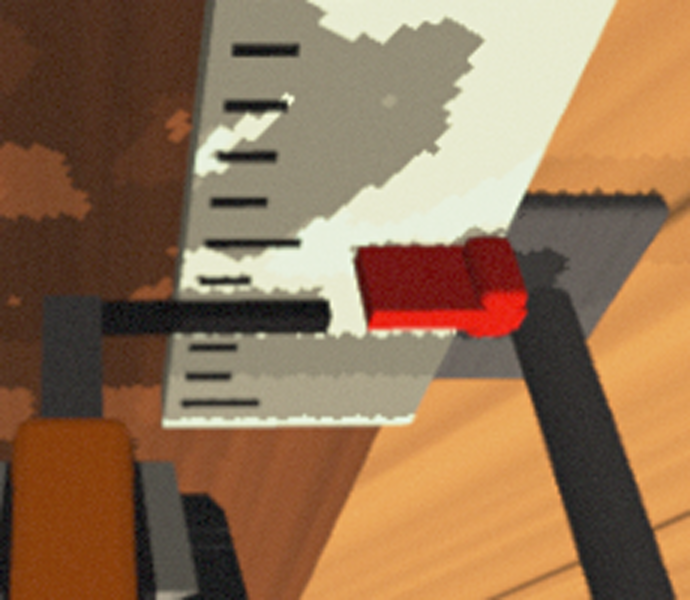

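Request:
drive_tool:
  motion:
    - [0,-0.22,0.33,0]
    - [0,-0.22,0.33,0]
    - [0,-0.2,0.3,0]
    - [0,0,0,0]

```text
t: 13.5
tcp_pos: [0.5627, 0.0229, 0.0739]
ee_rot: [-2.097, -0.575, 0.303]
force: [0.5, -9.8, 1.4]
width: 0.0172
```

```bash
python3 mk.py w8
```

```text
t 13.5 q [ 0.263  0.551  1.936 -0.944  0.72   0.483] tcp [0.5627 0.0229 0.0739] T [-0.0764 -0.0008  0.0739]
axes in tester (cols)
 [[ 0.011  0.555 -0.832]
 [ 1.    -0.004  0.011]
 [ 0.003 -0.832 -0.555]] F_T [ 8.63 -4.64  1.38] w 0.01722750400232225
grasp [-80.8  -0.8  80.5] tilt 33.7 bar perp 82.5
idx -0.06 [204.1, 210.0, 215.0] mk [[338.1, 201.1], [342.0, 222.1], [340.2, 226.9]]
idx -0.065 [198.9, 204.9, 210.0] mk [[339.8, 195.9], [343.8, 217.1], [342.0, 222.1]]
idx -0.07 [193.5, 199.5, 204.9] mk [[341.5, 190.4], [345.7, 211.9], [343.8, 217.1]]
idx -0.075 [187.8, 193.8, 199.5] mk [[343.3, 184.7], [347.7, 206.4], [345.7, 211.9]]
idx -0.08 [181.8, 188.0, 193.8] mk [[345.2, 178.7], [349.8, 200.6], [347.7, 206.4]]
```

View pics/w8.png

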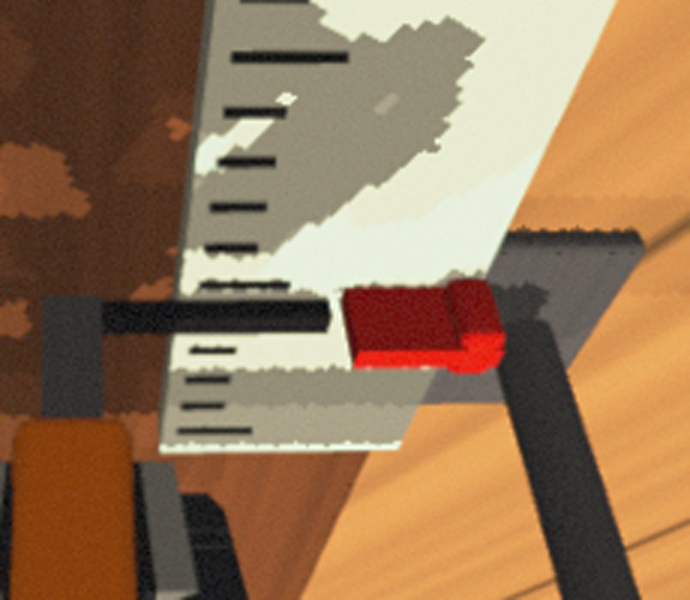

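Request:
drive_tool:
  motion:
    - [0,0,0,0]
    - [0,0,0,0]
    - [0,0,0,0]
    - [0,0,0,0]
    - [0,0,0,0]
    - [0,0,0,0]
    - [0,0,0,0]
    - [0,0,0,0]

```text
t: 14.35
tcp_pos: [0.5629, 0.0227, 0.0739]
ee_rot: [-2.097, -0.575, 0.303]
force: [-0.6, -10.1, 0.0]
width: 0.0166
```

Request:
drive_tool:
  motion:
    - [0,0,0,0]
    - [0,0,0,0]
    - [0,0,0,0]
    - [0,0,0,0]
    - [0,0,0,0]
    - [0,0,0,0]
    - [0,0,0,0]
    - [0,0,0,0]

```text
t: 15.15
tcp_pos: [0.5629, 0.0227, 0.0739]
ee_rot: [-2.097, -0.575, 0.303]
force: [0.8, -9.9, -0.5]
width: 0.0173
```

Request:
drive_tool:
  motion:
    - [0,0,0,0]
    - [0,0,0,0]
    - [0,0,0,0]
    - [0,0,0,0]
    - [0,0,0,0]
    - [0,0,0,0]
    - [0,0,0,0]
    - [0,0,0,0]

```text
t: 15.95
tcp_pos: [0.5629, 0.0227, 0.0738]
ee_rot: [-2.097, -0.575, 0.303]
force: [-0.3, -10.1, 0.0]
width: 0.0171
```

```bash
python3 mk.py w9
```

```text
t 15.95 q [ 0.263  0.551  1.936 -0.944  0.72   0.483] tcp [0.5629 0.0227 0.0738] T [-0.0761 -0.0008  0.0738]
axes in tester (cols)
 [[ 0.012  0.555 -0.832]
 [ 1.    -0.004  0.011]
 [ 0.003 -0.832 -0.555]] F_T [ 8.44 -5.49  0.04] w 0.017110353020676948
grasp [-80.5  -0.8  80.5] tilt 33.7 bar perp 82.3
idx -0.06 [203.8, 209.7, 214.7] mk [[338.2, 200.8], [342.1, 221.8], [340.3, 226.7]]
idx -0.065 [198.6, 204.6, 209.7] mk [[339.9, 195.5], [343.9, 216.8], [342.1, 221.8]]
idx -0.07 [193.1, 199.1, 204.6] mk [[341.6, 190.0], [345.8, 211.5], [343.9, 216.8]]
idx -0.075 [187.4, 193.5, 199.1] mk [[343.4, 184.3], [347.8, 206.0], [345.8, 211.5]]
idx -0.08 [181.5, 187.6, 193.5] mk [[345.3, 178.3], [349.9, 200.3], [347.8, 206.0]]
```

View pics/w9.png

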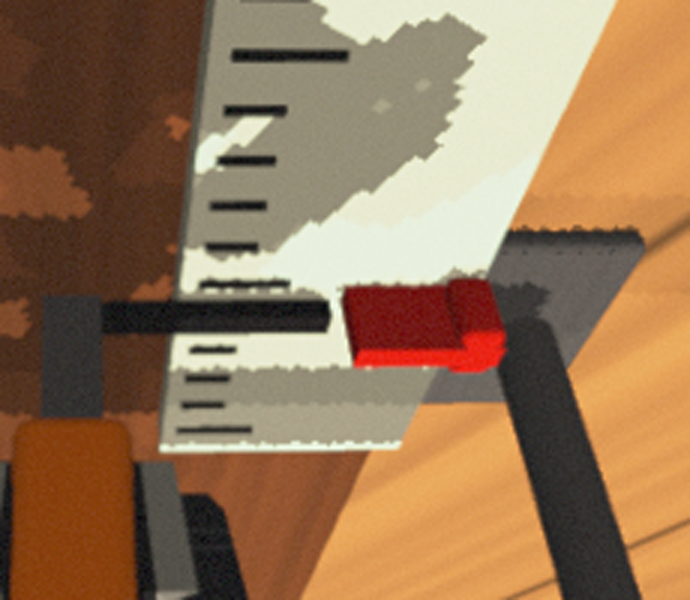

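Request:
drive_tool:
  motion:
    - [0,0.277,-0.417,0]
    - [0,0.277,-0.417,0]
    - [0,0.277,-0.417,0]
    - [0,0.277,-0.417,0]
    - [0,0.277,-0.417,0]
    - [0,0.277,-0.417,0]
    - [0,0.277,-0.417,0]
    - [0,0.277,-0.417,0]

```text
t: 16.8
tcp_pos: [0.5832, -0.0113, 0.0739]
ee_rot: [-2.096, -0.575, 0.303]
force: [-3.2, -6.3, 2.4]
width: 0.017
```

Request:
drive_tool:
  motion:
    - [0,0.15,-0.22,0]
    - [0,0.15,-0.22,0]
    - [0,0,0,0]

```text
t: 17.1
tcp_pos: [0.586, -0.0159, 0.0738]
ee_rot: [-2.096, -0.575, 0.302]
force: [-2.9, -4.9, 2.9]
width: 0.0171
```

```bash
sed -i 's/(-.06,-.065/(-.026,-.03,-.034,-.06,-.065/' mk.py; python3 mk.py w10
```

```text
t 17.1 q [ 0.176  0.557  1.918 -0.964  0.683  0.42 ] tcp [ 0.586  -0.0159  0.0738] T [-0.0311 -0.001   0.0738]
axes in tester (cols)
 [[ 0.012  0.554 -0.832]
 [ 1.    -0.003  0.012]
 [ 0.004 -0.832 -0.554]] F_T [ 2.74 -5.01  2.95] w 0.01705426067616506
grasp [-35.6  -1.   80.5] tilt 33.6 bar perp 44.8
idx -0.026 [192.0, 198.1, 203.5] mk [[342.3, 188.9], [346.6, 210.4], [344.6, 215.8]]
idx -0.03 [187.4, 193.5, 199.2] mk [[343.7, 184.3], [348.2, 206.0], [346.2, 211.5]]
idx -0.034 [182.7, 188.8, 194.7] mk [[345.2, 179.6], [349.9, 201.4], [347.8, 207.1]]
idx -0.06 [147.2, 153.5, 161.0] mk [[356.3, 144.0], [362.3, 166.8], [359.7, 174.2]]
idx -0.065 [139.3, 145.7, 153.5] mk [[358.7, 136.1], [365.1, 159.0], [362.3, 166.8]]
idx -0.07 [130.9, 137.4, 145.7] mk [[361.3, 127.8], [368.0, 150.8], [365.1, 159.0]]
idx -0.075 [122.2, 128.6, 137.4] mk [[364.0, 119.0], [371.1, 142.1], [368.0, 150.8]]
idx -0.08 [113.0, 119.4, 128.6] mk [[366.8, 109.8], [374.3, 133.0], [371.1, 142.1]]
```

View pics/w10.png

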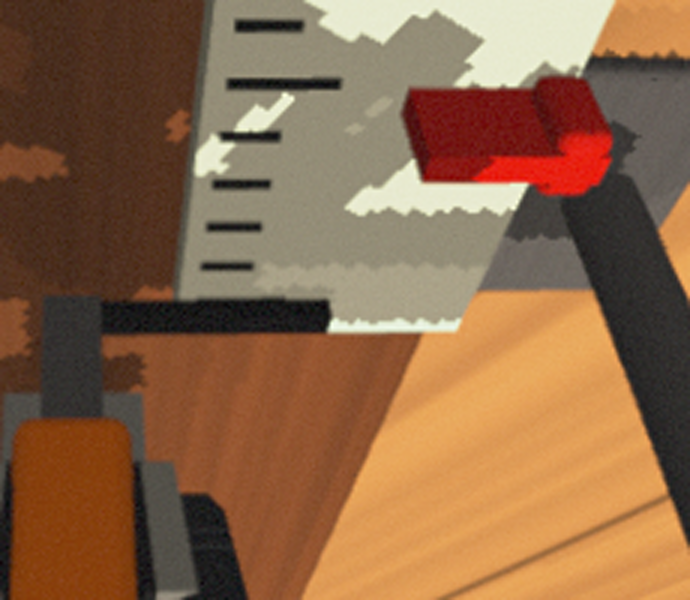

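Request:
drive_tool:
  motion:
    - [0,0.05,-0.07,0]
    - [0,0.03,-0.04,0]
    - [0,0,0,0]

```text
t: 17.45
tcp_pos: [0.5862, -0.0163, 0.0738]
ee_rot: [-2.096, -0.575, 0.303]
force: [-6.1, -1.1, 6.8]
width: 0.0175
```

```bash
python3 - <<'E'
from h import *
rep();gr()
E
```

```text
t 17.45 q [ 0.175  0.557  1.918 -0.963  0.681  0.418] tcp [ 0.5862 -0.0163  0.0738] T [-0.0307 -0.001   0.0738]
axes in tester (cols)
 [[ 0.011  0.554 -0.833]
 [ 1.    -0.003  0.012]
 [ 0.004 -0.833 -0.554]] F_T [-2.23 -5.73  6.8 ] w 0.01748375687742642
grasp [-35.2  -1.   80.5] tilt 33.6 bar perp 44.4
```

Request:
drive_tool:
  motion:
    - [0,0,0,0]
    - [0,0,0,0]
    - [0,0,0,0]
    - [0,0,0,0]
    - [0,0,0,0]
  fingers: 5.5

```text
t: 17.95
tcp_pos: [0.5882, -0.015, 0.0735]
ee_rot: [-2.093, -0.579, 0.3]
force: [0.2, -0.4, -0.4]
width: 0.0548
```

Request:
drive_tool:
  motion:
    - [0,-1.5,0.2,0]
    - [0,-3,0.3,0]
    - [0,-4,0.3,0]
    - [0,-4,0.3,0]
    - [0,-4,0.3,0]
    - [0,0,0,0]

```text
t: 18.55
tcp_pos: [0.5356, 0.0764, 0.208]
ee_rot: [-2.091, -0.586, 0.294]
force: [0.4, 0.2, 0.7]
width: 0.0549
```

```bash
python3 - <<'E'
from h import *
rep()
r=read_camera('wrist');cv2.imwrite('pics/w11.png',r['image']);np.savez('/tmp/w11.npz',**r)
for n,x in dict(idx=(-.03,.045,.03),g=(-.03,0,.078)).items(): print(n,proj(r,toW(x)))
for q in['gauge_index','gauge_grip']:print(q,[(d['conf'],d['xy']) for d in mark_of('wrist',q)[:2]])
for c,f in(('top','t11'),('scene','s11')):
    r=read_camera(c);cv2.imwrite(f'pics/{f}.png',r['image']);np.savez(f'/tmp/{f}.npz',**r)
E
```

```text
t 18.55 q [ 0.38   0.323  1.845 -0.711  0.987  0.254] tcp [0.5356 0.0764 0.208 ] T [-0.1362  0.0037  0.208 ]
axes in tester (cols)
 [[ 0.006  0.553 -0.833]
 [ 1.     0.009  0.014]
 [ 0.015 -0.833 -0.553]] F_T [0.05 0.49 0.74] w 0.05486621620138406
idx [[292.43594962 149.73034031]]
g [[248.25112958 187.82351473]]
gauge_index [(0.94, [290.8, 152.2])]
gauge_grip [(0.8, [247.4, 184.9])]
```

View pics/w11.png

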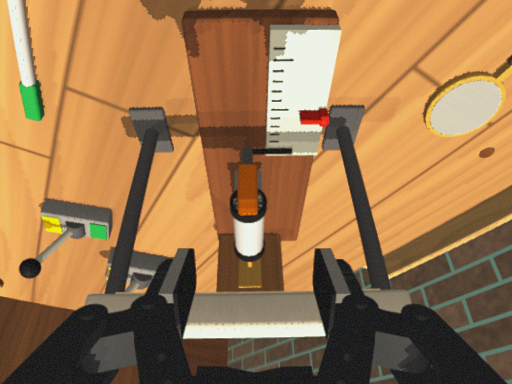

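View pics/s11.png

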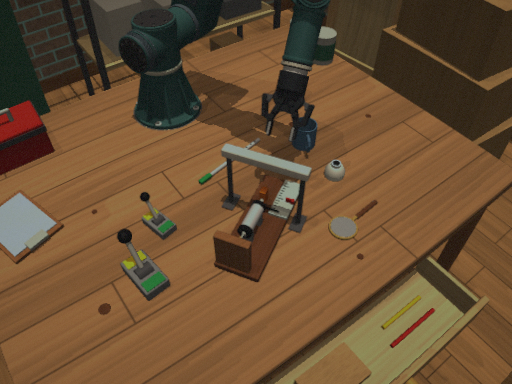

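```bash
python3 - <<'E'
from h import *
for f,box in (('/tmp/t11.npz',(315,205,360,255)),('/tmp/s11.npz',(130,185,185,245))):
    r=dict(np.load(f));im=r['image'];x0,y0,x1,y1=box
    hsv=cv2.cvtColor(im,cv2.COLOR_BGR2HSV);sub=hsv[y0:y1,x0:x1].astype(int)
    for n,(a,b) in dict(green=(45,80),yellow=(22,33)).items():
        m=(sub[...,0]>=a)&(sub[...,0]<=b)&(sub[...,1]>120)&(sub[...,2]>60)
        v,u=np.nonzero(m);print(f,n,m.sum(),u.mean()+x0,v.mean()+y0,unproj(r,u.mean()+x0,v.mean()+y0,plane=.025))
    for (n,h) in(('telltale_base',0),('telltale_tip',.092)):
        c='top' if 't11' in f else 'scene'
        for d in mark_of(c,n)[:3]: print(c,n,round(d['conf'],2),d['xy'],unproj(r,*d['xy'],plane=h).round(4))
    a=im[y0:y1,x0:x1];cv2.imwrite('pics/tt%s.png'%f[5],cv2.resize(a,None,fx=9,fy=9,interpolation=cv2.INTER_CUBIC))
E
```

```text
/tmp/t11.npz green 77 332.7402597402597 217.80519480519482 [ 0.48698248 -0.26389383  0.025     ]
/tmp/t11.npz yellow 50 334.58 239.2 [ 0.42516406 -0.26830237  0.025     ]
top telltale_base 0.93 [367.1, 185.8] [ 0.5897 -0.3755  0.    ]
top telltale_base 0.89 [333.3, 230.9] [ 0.4512 -0.2703  0.    ]
top telltale_tip 0.73 [387.5, 195.1] [ 0.5453 -0.4038  0.092 ]
top telltale_tip 0.62 [345.8, 241.4] [ 0.4153 -0.2842  0.092 ]
/tmp/s11.npz green 89 165.47191011235955 226.06741573033707 [ 0.48624632 -0.26479875  0.025     ]
/tmp/s11.npz yellow 64 149.484375 214.765625 [ 0.42618704 -0.28165187  0.025     ]
scene telltale_base 0.8 [143.7, 276.7] [ 0.576  -0.3806 -0.    ]
scene telltale_base 0.73 [161.8, 226.9] [ 0.4635 -0.2681  0.    ]
scene telltale_tip 0.63 [123.0, 237.7] [ 0.5088 -0.3833  0.092 ]
```

View pics/ttt.png

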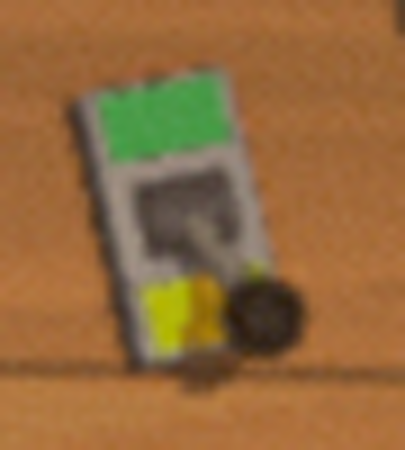

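View pics/tts.png

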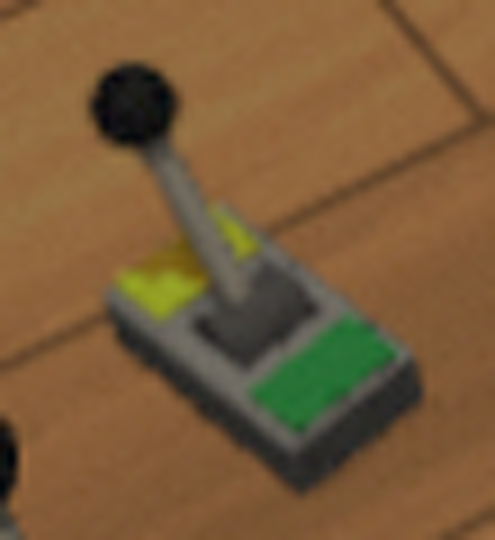

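```bash
python3 - <<'E'
from h import *
r=dict(np.load('/tmp/t11.npz'))
t=[((95,90),(45,25)),((230,68),(45,-25)),((150,360),(-45,25))]
S=dict(np.load('/tmp/s11.npz'))
s2=[((300,440),(45,25)),((418,358),(45,-25)),((108,290),(-45,25))]
from scipy.optimize import least_squares
def W(p,q):
    c,s=np.cos(p[2]),np.sin(p[2]);return np.array([p[0]+c*q[0]-s*q[1],p[1]+s*q[0]+c*q[1],q[2]])
def f(p,L=('t','s')):
    o=[]
    if 't' in L: o+=[proj(r,W(p,(a/1e3,b/1e3,.025)))[0]-np.array(u)/9-[315,205] for u,(a,b) in t]
    if 's' in L: o+=[proj(S,W(p,(a/1e3,b/1e3,.025)))[0]-np.array(u)/9-[130,185] for u,(a,b) in s2]
    return np.concatenate(o)
for L in ('t','s','ts'):
    o=least_squares(f,[.457,-.28,0.1],args=(L,));print(L,o.x,np.round(o.fun,1))
p=o.x
k=lambda th:W(p,(.08*np.sin(th),0,.022+.08*np.cos(th)))
for th in(-.5,.5):print(k(th),proj(r,k(th)),proj(S,k(th)))
print('knob px top',np.array([265,313])/9+[315,205],'scene',np.array([134,104])/9+[130,185])
E
```

```text
t [ 0.45574407 -0.27447173  0.20605364] [-0.7  0.   0.9 -0.7 -0.1  0.6]
s [ 0.47407113 -0.29093195  1.0029156 ] [  8.8 -14.3  -5.4   9.7  -3.2   3.9]
ts [ 0.46242493 -0.28335819  0.54004374] [ -1.4   2.2  -1.9  -3.8   8.8  -0.7  11.  -11.9 -11.6  11.1   3.8  -5.4]
[ 0.4295292  -0.30307882  0.0922066 ] [[352.59662093 236.23464777]] [[138.16871258 202.86975159]]
[ 0.49532067 -0.26363756  0.0922066 ] [[337.74553881 211.86927978]] [[163.64094621 211.85004526]]
knob px top [344.44444444 239.77777778] scene [144.88888889 196.55555556]
```

```bash
python3 - <<'E'
from h import *
r=dict(np.load('/tmp/t11.npz'))
t=[((95,90),(45,25)),((230,68),(45,-25)),((150,360),(-45,25))]
S=dict(np.load('/tmp/s11.npz'))
s2=[((300,440),(45,-25)),((418,358),(45,25)),((108,290),(-45,-25))]
from scipy.optimize import least_squares
def W(p,q):
    c,s=np.cos(p[2]),np.sin(p[2]);return np.array([p[0]+c*q[0]-s*q[1],p[1]+s*q[0]+c*q[1],q[2]])
def f(p,L=('t','s')):
    o=[]
    if 't' in L: o+=[proj(r,W(p,(a/1e3,b/1e3,.025)))[0]-np.array(u)/9-[315,205] for u,(a,b) in t]
    if 's' in L: o+=[proj(S,W(p,(a/1e3,b/1e3,.025)))[0]-np.array(u)/9-[130,185] for u,(a,b) in s2]
    return np.concatenate(o)
for L in ('t','s','ts'):
    o=least_squares(f,[.457,-.28,0.1],args=(L,));print(L,o.x,np.round(o.fun,1))
p=o.x
k=lambda th:W(p,(.08*np.sin(th),0,.022+.08*np.cos(th)))
for th in(-.5,.5):print(k(th),proj(r,k(th)),proj(S,k(th)))
print('knob px top',np.array([265,313])/9+[315,205],'scene',np.array([134,104])/9+[130,185])
rep()
E
```

```text
t [ 0.45574407 -0.27447173  0.20605364] [-0.7  0.   0.9 -0.7 -0.1  0.6]
s [ 0.45928456 -0.2690475   0.19844649] [-0.5  1.1  0.8 -0.8 -0.3 -0.4]
ts [ 0.45740284 -0.27158332  0.21149479] [-1.8 -0.5 -0.2 -1.3 -1.1  0.1 -1.4  1.1 -0.3 -1.  -1.6 -0.2]
[ 0.41990339 -0.27963466  0.0922066 ] [[344.09300074 239.63640225]] [[144.59275348 196.62599459]]
[ 0.49490228 -0.26353198  0.0922066 ] [[337.70994947 212.0199548 ]] [[163.59902501 211.72805678]]
knob px top [344.44444444 239.77777778] scene [144.88888889 196.55555556]
t 19.0 q [ 0.374  0.332  1.849 -0.713  0.984  0.255] tcp [0.5343 0.0722 0.2023] T [-0.1332  0.0004  0.2023]
axes in tester (cols)
 [[ 0.01   0.553 -0.833]
 [ 1.    -0.001  0.012]
 [ 0.006 -0.833 -0.553]] F_T [-0.56 -0.06 -0.03] w 0.054969611264837404
```

```bash
cat > tt.py <<'E'
from fk import *
s,M=st()
C=np.array([.4574,-.2716]);u=np.array([np.cos(.205),np.sin(.205)])
def ik(pw,MM=M):
    oo=least_squares(lambda q:np.r_[(fk(q,G)[0]-pw)*50,(fk(q,G)[1]-MM).ravel()],s['q']);return oo.x,np.abs(oo.fun).max()
if __name__=='__main__':
    for pw in ([.534,.072,.33],[.379,-.28,.33],[*(C-.08*u),.20],[*(C-.08*u),.08],[*(C-.03*u),.08],[*(C+.015*u),.08]):
        q,e=ik(np.array(pw));print(np.round(pw,3),np.round(q,2),round(e,4),'OK' if (q>LO).all() and (q<HI).all() else 'BAD')
    go([.5343,.0722,.33]);go([*(C-.08*u),.33])
E
python3 tt.py
```

```text
[0.534 0.072 0.33 ] [ 0.37  0.18  1.69 -0.62  1.23  0.04] 0.0 OK
[ 0.379 -0.28   0.33 ] [-0.61 -0.15  2.03 -0.34  0.74 -0.95] 0.0 OK
[ 0.379 -0.288  0.2  ] [-0.63  0.08  2.23 -0.66  0.35 -0.6 ] 0.0 OK
[ 0.379 -0.288  0.08 ] [-0.63  0.41  2.37 -2.29  0.29  1.08] 0.0 BAD
[ 0.428 -0.278  0.08 ] [-0.52  0.43  2.28 -1.89  0.29  0.78] 0.0 BAD
[ 0.472 -0.269  0.08 ] [-0.44  0.45  2.19 -1.6   0.31  0.54] 0.0 BAD
delta cm [  0.07 -10.64  -7.05]
delta cm [-31.63   1.96 -26.39]
```

```bash
cat > sim.py <<'E'
from fk import *
C=np.array([.4574,-.2716]);u=np.array([np.cos(.205),np.sin(.205)])
def step(q,dw,wp):
    p,MM=fk(q,G);pt=p+dw
    def fun(x):
        pp,RR=fk(x,G);return np.r_[(pp-pt)*wp,R.from_matrix(RR@MM.T).as_rotvec()]
    o=least_squares(fun,np.clip(q,LO+1e-6,HI-1e-6),bounds=(LO,HI));return o.x
if __name__=='__main__':
    s,M=st()
    for wp in(3,10):
        q=least_squares(lambda q:np.r_[(fk(q,G)[0]-[*(C-.08*u),.2])*50,(fk(q,G)[1]-M).ravel()],s['q']).x
        for i in range(14):
            q=step(q,np.array([0,0,-.01]),wp)
            if i%2: p,MM=fk(q,G);print(wp,np.round(p,3),np.round(q,2),'f',np.round(MM[:,1],2))
E
python3 sim.py
```

```text
3 [ 0.379 -0.288  0.18 ] [-0.63  0.12  2.26 -0.81  0.3  -0.44] f [ 0.29 -0.47 -0.83]
3 [ 0.379 -0.288  0.161] [-0.64  0.17  2.28 -0.96  0.26 -0.28] f [ 0.28 -0.47 -0.84]
3 [ 0.38  -0.289  0.146] [-0.65  0.2   2.28 -0.96  0.23 -0.29] f [ 0.28 -0.45 -0.85]
3 [ 0.38  -0.29   0.131] [-0.67  0.24  2.28 -0.96  0.2  -0.3 ] f [ 0.27 -0.43 -0.86]
3 [ 0.382 -0.291  0.116] [-0.67  0.27  2.27 -0.96  0.2  -0.3 ] f [ 0.25 -0.41 -0.88]
3 [ 0.383 -0.291  0.102] [-0.67  0.31  2.26 -0.96  0.2  -0.29] f [ 0.24 -0.4  -0.89]
3 [ 0.385 -0.292  0.087] [-0.67  0.35  2.25 -0.96  0.2  -0.28] f [ 0.22 -0.38 -0.9 ]
10 [ 0.379 -0.288  0.18 ] [-0.63  0.12  2.26 -0.81  0.3  -0.44] f [ 0.29 -0.47 -0.83]
10 [ 0.379 -0.288  0.16 ] [-0.64  0.17  2.28 -0.96  0.25 -0.28] f [ 0.28 -0.47 -0.84]
10 [ 0.379 -0.288  0.141] [-0.66  0.21  2.28 -0.96  0.22 -0.29] f [ 0.27 -0.44 -0.86]
10 [ 0.379 -0.288  0.121] [-0.67  0.26  2.28 -0.96  0.2  -0.3 ] f [ 0.26 -0.41 -0.87]
10 [ 0.379 -0.288  0.102] [-0.67  0.31  2.27 -0.96  0.2  -0.29] f [ 0.23 -0.39 -0.89]
10 [ 0.38  -0.288  0.083] [-0.67  0.35  2.26 -0.96  0.2  -0.28] f [ 0.21 -0.37 -0.9 ]
10 [ 0.38  -0.288  0.063] [-0.67  0.4   2.25 -0.96  0.2  -0.28] f [ 0.18 -0.35 -0.92]
```

Request:
drive_tool:
  motion:
    - [0,-3.55,-2.35,0]
    - [0,-3.55,-2.35,0]
    - [0,-3.55,-2.35,0]
    - [-3.2,1.26,-1.93,0]
    - [-3.2,1.26,-1.93,0]
    - [-3.2,1.26,-1.93,0]
    - [-3.2,1.26,-1.93,0]
    - [-3.2,1.26,-1.93,0]
  fingers: 0

```text
t: 19.8
tcp_pos: [0.4539, -0.1096, 0.3302]
ee_rot: [-2.094, -0.578, 0.301]
force: [0.2, -0.6, -0.3]
width: -0.0002
```

Request:
drive_tool:
  motion:
    - [-3.2,1.26,-1.93,0]
    - [-3.2,1.26,-1.93,0]
    - [-3.2,1.26,-1.93,0]
    - [-3.2,1.26,-1.93,0]
    - [-2.8,1.26,-1.93,0]
    - [0,0,0,0]

```text
t: 20.4
tcp_pos: [0.3769, -0.2912, 0.3304]
ee_rot: [-2.096, -0.57, 0.297]
force: [-0.5, 0.3, 0.1]
width: 0.0
```

```bash
python3 - <<'E'
from tt import *
rep();go([*(C-.08*u),.20]);go([*(C-.08*u),.13])
E
```

```text
t 20.4 q [-0.642 -0.143  2.025 -0.32   0.734 -0.987] tcp [ 0.3769 -0.2912  0.3304] T [ 0.096  -0.3225  0.3304]
axes in tester (cols)
 [[ 0.017  0.553 -0.833]
 [ 1.    -0.004  0.018]
 [ 0.007 -0.833 -0.553]] F_T [-0.51 -0.27  0.08] w 4.1121875483678264e-05
delta cm [ 0.27 10.76  7.36]
delta cm [ 0.23 16.59 11.24]
```

Request:
drive_tool:
  motion:
    - [0.05,3.3,2.24,0]
    - [0.05,3.3,2.24,0]
    - [0.05,3.3,2.24,0]
    - [0.05,3.3,2.24,0]
    - [0.05,3.3,2.24,0]
    - [0,0,0,0]

```text
t: 21.0
tcp_pos: [0.3804, -0.2867, 0.1519]
ee_rot: [-2.073, -0.567, 0.305]
force: [-0.8, -0.7, -0.2]
width: -0.0
```

```bash
python3 - <<'E'
from tt import *
rep();go([*(C-.08*u),.08])
E
```

```text
t 21.0 q [-0.634  0.19   2.277 -0.961  0.255 -0.274] tcp [ 0.3804 -0.2867  0.1519] T [ 0.0939 -0.3172  0.1519]
axes in tester (cols)
 [[ 0.014  0.533 -0.846]
 [ 1.    -0.003  0.015]
 [ 0.005 -0.846 -0.533]] F_T [ 0.2 -1.1 -0.2] w -4.470147651496466e-05
delta cm [-0.21  6.1   3.8 ]
```

Request:
drive_tool:
  motion:
    - [-0.1,1.2,0.8,0]
    - [-0.1,1.2,0.8,0]
    - [0,1.2,0.8,0]
    - [0,1.2,0.8,0]
    - [0,1.2,0.8,0]
    - [0,0,0,0]

```text
t: 21.6
tcp_pos: [0.3839, -0.295, 0.1192]
ee_rot: [-2.021, -0.565, 0.313]
force: [-0.6, 0.5, -0.3]
width: 0.0001
```

```bash
python3 - <<'E'
from tt import *
rep();go([*(C-.08*u),.08])
r=read_camera('scene');cv2.imwrite('pics/s12.png',r['image'][100:300,60:260].repeat(3,0).repeat(3,1))
E
```

```text
t 21.6 q [-0.678  0.271  2.269 -0.963  0.196 -0.299] tcp [ 0.3839 -0.295   0.1192] T [ 0.1028 -0.3185  0.1192]
axes in tester (cols)
 [[ 0.007  0.49  -0.871]
 [ 1.     0.008  0.013]
 [ 0.013 -0.871 -0.49 ]] F_T [-0.71 -0.31 -0.29] w 7.374986794668845e-05
delta cm [-0.1   2.99  2.67]
```

View pics/s12.png

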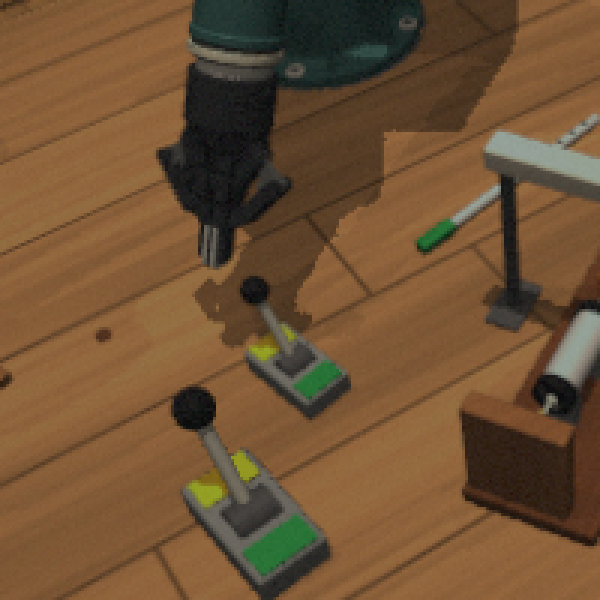

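Request:
drive_tool:
  motion:
    - [-0.05,0.8,0.7,0]
    - [-0.05,0.8,0.7,0]
    - [0,0.8,0.7,0]
    - [0,0.8,0.7,0]
    - [0,0,0,0]

```text
t: 22.15
tcp_pos: [0.3854, -0.2892, 0.1005]
ee_rot: [-1.99, -0.55, 0.324]
force: [0.2, 0.9, -0.2]
width: 0.0002
```

```bash
python3 - <<'E'
from tt import *
rep();go([*(C-.08*u),.085])
E
```

```text
t 22.15 q [-0.667  0.313  2.263 -0.963  0.196 -0.283] tcp [ 0.3854 -0.2892  0.1005] T [ 0.0986 -0.3142  0.1005]
axes in tester (cols)
 [[ 0.01   0.46  -0.888]
 [ 1.     0.002  0.012]
 [ 0.008 -0.888 -0.46 ]] F_T [-0.7   0.65 -0.21] w 0.00024837844762456155
delta cm [-0.49  1.17  1.1 ]
```

Request:
drive_tool:
  motion:
    - [-0.2,0.8,0.7,0]
    - [-0.2,0.8,0.7,0]
    - [-0.1,0.5,0.4,0]
    - [0,0,0,0]

```text
t: 22.55
tcp_pos: [0.3833, -0.2874, 0.089]
ee_rot: [-1.972, -0.537, 0.333]
force: [-0.1, 0.1, 0.5]
width: 0.0001
```

```bash
python3 - <<'E'
from tt import *
rep();go([*(C-.06*u),.083]);go([*(C-.02*u),.083]);go([*(C+.01*u),.083])
s,M=st();d=s['tcp_pos'][:2]-C;print('along',d@u,'lat',d@[-u[1],u[0]])
for a in(-.06,-.02,.01):
    q,e=ik(np.array([*(C+a*u),.083]),M);print(np.round(q,2),e)
E
```

```text
t 22.55 q [-0.666  0.338  2.261 -0.963  0.196 -0.279] tcp [ 0.3833 -0.2874  0.089 ] T [ 0.096 -0.315  0.089]
axes in tester (cols)
 [[ 0.014  0.441 -0.897]
 [ 1.    -0.005  0.013]
 [ 0.001 -0.898 -0.441]] F_T [-0.16 -0.02  0.47] w 5.0070619174355085e-05
delta cm [ 1.5   0.75 -0.15]
delta cm [ 5.29  1.32 -1.3 ]
delta cm [ 8.13  1.75 -2.16]
along -0.0757341238625902 lat -0.0003868426436845561
[-0.63  0.36  2.24 -1.01  0.21 -0.2 ] 5.551115123125783e-15
[-0.55  0.39  2.17 -0.89  0.27 -0.25] 2.42861286636753e-14
[-0.5   0.41  2.12 -0.83  0.31 -0.27] 1.0880185641326534e-12
```

Request:
drive_tool:
  motion:
    - [0.76,0.2,-0.2,0]
    - [0.76,0.2,-0.2,0]
    - [0.76,0.11,-0.23,0]
    - [0.76,0.11,-0.23,0]
    - [0.76,0.11,-0.23,0]
    - [0.76,0.11,-0.23,0]
    - [0.76,0.11,-0.23,0]
    - [0,0,0,0]

```text
t: 23.35
tcp_pos: [0.4403, -0.2761, 0.0881]
ee_rot: [-1.973, -0.54, 0.332]
force: [-1.0, -0.3, -0.5]
width: 0.0001
```

```bash
cat > ck.py <<'E'
from tt import *
import sys
rep()
s,M=st();d=s['tcp_pos'][:2]-C;print('along',d@u,'lat',d@[-u[1],u[0]],'F',s['force'])
r=read_camera('scene');cv2.imwrite('pics/%s.png'%sys.argv[1],r['image'][160:260,100:220].repeat(5,0).repeat(5,1))
for q in [(a,) for a in(-.5,-.25,0,.25,.5)]:
    th=q[0];k=[*(C+.08*np.sin(th)*u),.022+.08*np.cos(th)];print('knob ang',th+.5,((proj(r,k)[0]-[100,160])*5).round(0))
E
python3 ck.py s13
```

```text
t 23.35 q [-0.549  0.38   2.164 -0.85   0.278 -0.294] tcp [ 0.4403 -0.2761  0.0881] T [ 0.1159 -0.2605  0.0881]
axes in tester (cols)
 [[ 0.012  0.443 -0.897]
 [ 1.    -0.003  0.012]
 [ 0.003 -0.897 -0.443]] F_T [-0.26 -1.04 -0.48] w 0.00011105416691626642
along -0.01769479318544112 lat -0.0009007737187644389 F [-1.02221225 -0.31412392 -0.47646092]
knob ang 0.0 [223. 183.]
knob ang 0.25 [243. 192.]
knob ang 0.5 [266. 208.]
knob ang 0.75 [292. 231.]
knob ang 1.0 [318. 259.]
```

View pics/s13.png

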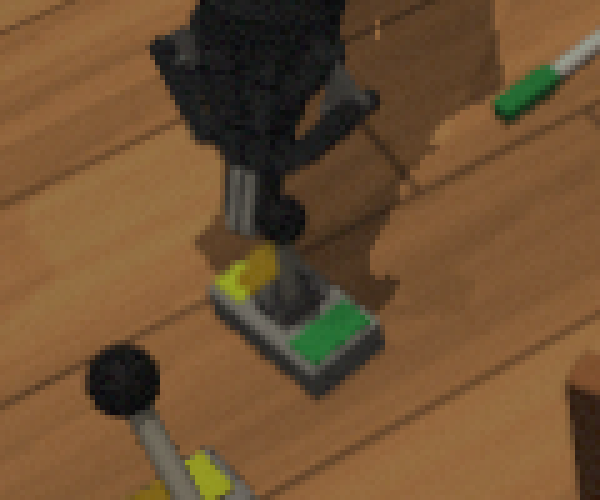

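Request:
drive_tool:
  motion:
    - [0.66,0.11,-0.2,0]
    - [0.66,0.11,-0.2,0]
    - [0.66,0.11,-0.2,0]
    - [0.5,0.08,-0.15,0]
    - [0,0,0,0]

```text
t: 23.9
tcp_pos: [0.4655, -0.2709, 0.0877]
ee_rot: [-1.973, -0.539, 0.332]
force: [-0.4, 0.8, -0.7]
width: -0.0
```

```bash
python3 ck.py s14
```

```text
t 23.9 q [-0.505  0.4    2.117 -0.805  0.315 -0.303] tcp [ 0.4655 -0.2709  0.0877] T [ 0.1245 -0.2363  0.0877]
axes in tester (cols)
 [[ 0.013  0.442 -0.897]
 [ 1.    -0.004  0.012]
 [ 0.002 -0.897 -0.442]] F_T [-0.87  0.08 -0.7 ] w -4.759828347393964e-05
along 0.008036850146831337 lat -0.0009993702840058619 F [-0.37991347  0.79012458 -0.70187206]
knob ang 0.0 [223. 183.]
knob ang 0.25 [243. 192.]
knob ang 0.5 [266. 208.]
knob ang 0.75 [292. 231.]
knob ang 1.0 [318. 259.]
```

View pics/s14.png

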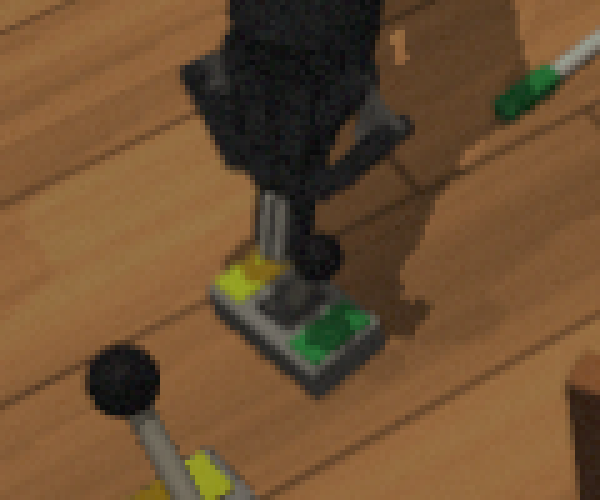

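Request:
drive_tool:
  motion:
    - [0.2,0.03,-0.06,0]
    - [0.1,0.02,-0.03,0]
    - [0,0,0,0]

```text
t: 24.25
tcp_pos: [0.467, -0.2702, 0.0873]
ee_rot: [-1.972, -0.537, 0.333]
force: [-1.7, -0.9, -1.6]
width: -0.0001
```

```bash
python3 ck.py s15 | grep along
```

```text
along 0.009713793589206246 lat -0.0006200809696240006 F [-1.65943582 -0.88603833 -1.56405649]
```

Retreat backward, then up.

Request:
drive_tool:
  motion:
    - [-0.8,-0.1,0.25,0]
    - [-1.6,-0.2,0.5,0]
    - [-1.6,-0.5,0.3,0]
    - [-0.5,-2.5,-1,0]
    - [0,-3.5,-1.5,0]
    - [0,-3.5,-1.5,0]
    - [0,-3.5,-1.5,0]
    - [0,0,0,0]

```text
t: 25.1
tcp_pos: [0.4202, -0.277, 0.2368]
ee_rot: [-1.981, -0.543, 0.326]
force: [-0.1, -0.6, -0.9]
width: -0.0001
```

```bash
python3 ck.py s16; python3 - <<'E'
from h import *
r=read_camera('scene');cv2.imwrite('pics/s17.png',r['image'])
r=read_camera('top');cv2.imwrite('pics/t17.png',r['image'])
pl={'mug':0,'inkwell':0,'magnifier':0,'whistle':0}
for q in pl:
    for d in mark_of('top',q)[:1]: print(q,d['xy'],unproj(r,*d['xy'],plane=0).round(3))
E
```

```text
t 25.1 q [-0.58   0.065  2.038 -0.333  0.639 -0.881] tcp [ 0.4202 -0.277   0.2368] T [ 0.1062 -0.2782  0.2368]
axes in tester (cols)
 [[ 0.014  0.451 -0.893]
 [ 1.    -0.001  0.015]
 [ 0.006 -0.893 -0.451]] F_T [ 0.44 -0.41 -0.87] w -0.00011502015604124157
along -0.03755762427854469 lat 0.00228808999819661 F [-0.1251497  -0.58630672 -0.87126127]
knob ang 0.0 [223. 183.]
knob ang 0.25 [243. 192.]
knob ang 0.5 [266. 208.]
knob ang 0.75 [292. 231.]
knob ang 1.0 [318. 259.]
mug [153.2, 236.9] [0.423 0.257 0.   ]
inkwell [341.0, 211.4] [ 0.51  -0.294  0.   ]
magnifier [201.0, 127.3] [0.761 0.134 0.   ]
whistle [233.6, 261.2] [0.358 0.021 0.   ]
```

View pics/s16.png

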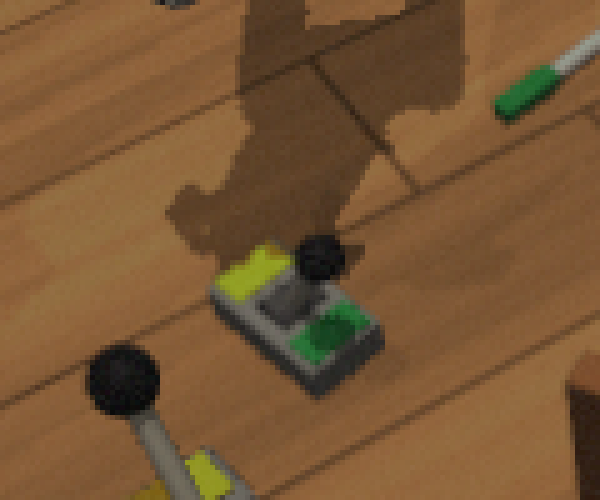

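View pics/s17.png

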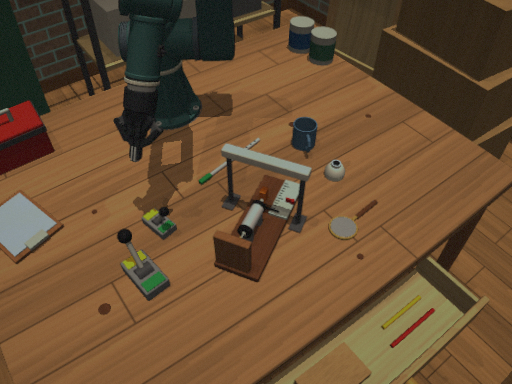

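Knob sits at (320,258) in the crop, which matches the 1.0 rad prediction. The grip is home and the bystanders are where they started. Handing in.

```bash
python3 - <<'E'
from station import *
print(sensors.get_state()['t']);print(close_job())
E
```

```text
25.45
the job is handed in; nothing more can be done
None
```

I pulled the gauge to the red mark, held it, eased it home and let go. Only after that did I throw the tell-tale lever to green. The job was handed in at 25.5 s of the 54 s allowed; no verdict is reported.

- **Tilting the hand:** the drive cannot tilt the tool directly. I got the roughly 35° lean by pushing the arm against its reach limit, then pinched the grip under the lamp bar.
- **Pull and hold:** the pointer moved about 45 mm, and the wrist camera put it within about 0.5 mm of the mark. I held it there for about 2.4 s.
- **Return and release:** I eased the grip home at about 50 mm/s until it met its stop. After letting go, the force read near zero and the pointer was at its home position in the image.
- **Lever:** I used the smaller of the two look-alikes. Its knob now sits at the predicted 1.0 rad position on the green side.
- **Lamp and bystanders:** I saw no sign that the lamp bar was touched, and the final scene picture shows the bystanders in place.

Some checks were less clean:

- **Joint limits:** the controller clamped joints 4 and 5 at the limits, and they read about 0.004 rad past the stated values (-0.964 against -0.96, and 0.196 against 0.2). I can't tell whether that counts as passing the range.
- **Inkwell detection:** in the last check the network mistook the lever for the inkwell, so I confirmed the inkwell only by eye in the scene picture.
- **Other bystanders:** the network's positions for the mug, magnifier and whistle are within about 14 mm of the start, which I take to be its own error.

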